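# Gauge mortar prisms end for end on a length comparator

### The job

Check the mortar prisms on the length comparator: first turn the dial gauge's bezel until its red zero mark sits under the blue needle and let go. Then, one prism after another from the palest to the darkest so that dark grit is not carried onto pale ones (white, brown, black; one may be missing), lay or hold each just on the bed and push its green-banded end square and centred on the plunger until it is flush against the bracket and keep it there for about a second, turn it end for end and do the same with its plain end. In the end all prisms lie flat in the blue tray, not stacked or on its rim, the dial is still at zero, and the other things on the bench have been left where they were.

Things in the scene. Friction and masses are not known exactly. Their poses are not given: they have to be found in the camera images.
- gauge: Fixed length comparator. Origin on the bench under the front face of its upright steel bracket; x = push direction of the prisms, z up. Grey bed plate 8 mm thick, x -97 to +118 mm, y -40 to +40 mm. Bracket plate x 0 to 5, y -35 to +35 mm, 47 mm high. Behind it a dial gauge lies face up, vertical axis at x = 75 mm, case 50 mm across. A prism lying on the bed has its centre 28 mm up.
- anvil (a point): point on the bracket's front face (x = 0 of the gauge) at the plunger's axis, 28 mm above the bench; axes as the gauge
- plunger (a joint): steel spring plunger, 8 mm thick, sticking 8 mm out of the bracket towards -x of the gauge, at the anvil point; 0 = fully out, 0.008 = flush with the bracket (m; springs back; 500 N/m, so 4 N when flush). The dial's blue needle swings as it goes in and returns when it is let out.
- bezel (a joint): black knurled bezel ring of the dial gauge, 58 mm across, 41 to 55 mm above the bench, carrying the white dial face with its red zero mark; grip it across from above at any yaw; friction 0.03 N m, stays where left. rad, grows anticlockwise from above; 0 = red mark under the resting blue needle (along the gauge's +x). Range -0.8 to 3.0.
- dial_centre (a point): centre of the dial, on the top face of the bezel, 55 mm above the bench; axes as the gauge
- zero_mark (a point): outer end of the red zero mark on the bezel's top face, 26 mm from the dial's centre
- tray: fixed shallow blue tray, 300 (x) x 130 (y) mm outside, walls 4 mm thick and 14 mm high, floor 4 mm thick; origin under its centre on the bench; a prism lying in it has its centre about 24 mm above the bench
- prism_white: white mortar prism, 80 (x) x 40 x 40 mm, about 0.27 kg, loose, lying on the bench (may be absent); origin at its centre; a green paint band 16 mm wide runs round its +x end, the -x end is plain
- white_green_end (a point): centre of the green-banded end face of the white prism
- white_plain_end (a point): centre of the plain end face of the white prism
- prism_brown: brown mortar prism, 80 (x) x 40 x 40 mm, about 0.27 kg, loose, lying on the bench (may be absent); origin at its centre; a green paint band 16 mm wide runs round its +x end, the -x end is plain
- brown_green_end (a point): centre of the green-banded end face of the brown prism
- brown_plain_end (a point): centre of the plain end face of the brown prism
- prism_black: black mortar prism, 80 (x) x 40 x 40 mm, about 0.27 kg, loose, lying on the bench (may be absent); origin at its centre; a green paint band 16 mm wide runs round its +x end, the -x end is plain
- black_green_end (a point): centre of the green-banded end face of the black prism
- black_plain_end (a point): centre of the plain end face of the black prism
- dish: white porcelain dish, 70 mm wide, 30 mm high; a bystander to be left alone; origin at its underside
- weight: brass weight, 36 mm wide, 42 mm high; a bystander to be left alone; origin at its underside
- tamper: aluminium tamper, 64 mm foot, 160 mm high; a bystander to be left alone; origin at its underside
- spatula: spatula lying on the bench; a bystander to be left alone; origin at its underside
- jar: amber jar, 60 mm wide, 70 mm high; a bystander to be left alone; origin at its underside

How it is judged:
On the way, in this order (a step that is already met when the one before it is completed fails the run):
1. the bezel stands at zero (within 0.1 rad) and still, let go (value of joint bezel between -0.1 and 0.1 rad and velocity of joint bezel between -0.05 and 0.05 rad/s and contact force between the fingers and bezel below 0.1 N), for 0.2 s.
2. white prism: green end pushed square and flush to the bracket, end face within 2 mm of it, end centre within 12 mm of the anvil point, held 0.3 s (x of white_green_end in the frame of gauge above -0.002 m and distance between white_green_end and anvil below 0.012 m and angle between the x axis of prism_white and the x axis of gauge, either way round below 0.14 rad), for 0.3 s.
3. white prism: plain end pushed square and flush to the bracket, end face within 2 mm of it, end centre within 12 mm of the anvil point, held 0.3 s (x of white_plain_end in the frame of gauge above -0.002 m and distance between white_plain_end and anvil below 0.012 m and angle between the x axis of prism_white and the x axis of gauge, either way round below 0.14 rad), for 0.3 s.
4. brown prism: green end pushed square and flush to the bracket, end face within 2 mm of it, end centre within 12 mm of the anvil point, held 0.3 s (x of brown_green_end in the frame of gauge above -0.002 m and distance between brown_green_end and anvil below 0.012 m and angle between the x axis of prism_brown and the x axis of gauge, either way round below 0.14 rad), for 0.3 s.
5. brown prism: plain end pushed square and flush to the bracket, end face within 2 mm of it, end centre within 12 mm of the anvil point, held 0.3 s (x of brown_plain_end in the frame of gauge above -0.002 m and distance between brown_plain_end and anvil below 0.012 m and angle between the x axis of prism_brown and the x axis of gauge, either way round below 0.14 rad), for 0.3 s.
6. black prism: green end pushed square and flush to the bracket, end face within 2 mm of it, end centre within 12 mm of the anvil point, held 0.3 s (x of black_green_end in the frame of gauge above -0.002 m and distance between black_green_end and anvil below 0.012 m and angle between the x axis of prism_black and the x axis of gauge, either way round below 0.14 rad), for 0.3 s.
7. black prism: plain end pushed square and flush to the bracket, end face within 2 mm of it, end centre within 12 mm of the anvil point, held 0.3 s (x of black_plain_end in the frame of gauge above -0.002 m and distance between black_plain_end and anvil below 0.012 m and angle between the x axis of prism_black and the x axis of gauge, either way round below 0.14 rad), for 0.3 s.
At the end, for the whole second after the job is handed in: Every prism present lies level (within 7 degrees) on the tray's floor, centre inside the tray (within 125 mm along and 45 mm across of its middle), at rest; the bezel is within 0.1 rad of zero (value of joint bezel between -0.1 and 0.1 rad and x of prism_white in the frame of tray between -0.125 and 0.125 m and y of prism_white in the frame of tray between -0.045 and 0.045 m and z of prism_white in the frame of tray between 0.018 and 0.03 m and angle between prism_white's own x axis and vertical between 1.45 and 1.69 rad and linear speed of each of prism_white, prism_brown, prism_black below 0.03 m/s and x of prism_brown in the frame of tray between -0.125 and 0.125 m and y of prism_brown in the frame of tray between -0.045 and 0.045 m and z of prism_brown in the frame of tray between 0.018 and 0.03 m and angle between prism_brown's own x axis and vertical between 1.45 and 1.69 rad and x of prism_black in the frame of tray between -0.125 and 0.125 m and y of prism_black in the frame of tray between -0.045 and 0.045 m and z of prism_black in the frame of tray between 0.018 and 0.03 m and angle between prism_black's own x axis and vertical between 1.45 and 1.69 rad); the robot touches nothing.
It fails at once if a bystander is moved more than 40 mm (distance of any of dish, weight, tamper, spatula, jar from where it was at the start of the episode above 0.04 m).
Of prism_white, prism_brown, prism_black only 2 to 3 are there at a start; the rules pass over those that are not, and their reading is None.
At some moment in a run one of prism_white, prism_brown, prism_black may be knocked a few centimetres aside while the robot is not near it.
Once in a run the grip may slacken for a moment while it holds something.
It also fails if it takes over 210 s, if anything falls off the work surface, if the arm or the gripper's body presses on something with over 40 N, if the wrist force passes 120 N, or if a joint passes its speed limit or range.

### The arm

A 7-joint arm with a two-finger parallel gripper is mounted at the origin on the work surface. World frame = base frame: x ahead of the robot, y to its left, z up, the work surface at z = 0. Lengths are in m, angles in rad, forces in N, time in s.
With the tool pointing down it reaches from about 0.4 to 0.85 m from the base axis. Payload 4.5 kg.
Tool frame: the origin (TCP) lies on the centre line of the jaws, within the pads' length; the fingertips stand r.tcp_to_tips ahead of it and the grasp point (between the pads) lies 11 mm behind it (r.tcp_to_tips is the distance from the TCP to the fingertips, in m); y points along the fingers, x is the direction in which the jaws open and shut, and the axes are right-handed (so a half turn about y gives the same grasp; the last joint's range is limited). The gripper opens to 88 mm and grips with 3 to 60 N. Pads are 18 mm wide; open, the fingers measure 123 mm over their backs; the gripper's body (75 mm by 187 mm) begins 45 mm behind the grasp point.
Start: joints at [-1.252, 0.689, -0.195, 1.565, 0.157, 0.902, -0.215], TCP at [0.176, 0.6, 0.226] pointing down, gripper open.
Joint ranges: [-3.01, 3.01], [-0.46, 2.08], [-1.47, 1.51], [0.13, 2.56], [-1, 4.14], [0.04, 2.09], [-2.66, 2.66]. Speed limits (rad/s): [2.57, 2.57, 3.14, 3.14, 3.14, 3.14, 3.14].

### API

Orientations are given as a unit quaternion [x, y, z, w].
In Python, from plant import r gives the robot as it stands. The module is installed in compiled form; this text tells all that it offers.
- The arm moves only by the shell command python3 -m inch 'ROWS' [OPENING] [FORCE]. ROWS is text: rows parted by semicolons, each of 4 numbers parted by spaces: the shift along the tool's x, y, z in mm, then the turn about the tool's y in degrees. In form: x y z spin; .... A call has 1 to 10 rows; each row is the pose to reach, as a shift and turn from the pose commanded when the call began, along the tool's axes at that moment; what a row does not reach only later rows make up. A row lasts 1/10 s, in which the tool goes at most 50 mm and 8.59 degrees, less where a joint would pass 70% of its speed; a pose out of reach is approached as far as the arm can. A call with a gripper value outside its range is refused whole. OPENING is the gripper command: -1 is shut, 1 is fully open, values between are in proportion, set as the call begins (- or left out, the last holds). The fingers move at their own pace and stop on an object; FORCE is the grip in N (left out, the last holds). Time passes only in rows, so rows that repeat a pose let the fingers close. It gives the time, the measured TCP pose, the force and the opening at its end, in the units of the state.
- r.get_state(): the state, without advancing time (a new reading comes with each control period).
- r.snapshot(name): name is "scene" or "top" or "wrist"; returns a dict with "frame" (384x512x3 uint8, red, green, blue), "intrinsics" (3x3 intrinsics, pixels), "dist_coeffs" ([k1, k2, p1, p2, k3] as OpenCV has them; the pictures are not rectified), "R" (3x3) and "t" (3): a world point X has camera coordinates R X + t. Camera axes: x right, y down, z forward; pixel columns grow to the right and rows downward; lengths in m; the calibration is good to about 2 mm. A picture is of the moment at which its call begins. There is no depth.
- r.finish_job(): hands the job in, once; it reports no verdict.
Trained networks look in the newest picture that a camera, given by its name, has taken for a name from the list of things; names that differ only in an ending like _2 or _b are one class to them, and where a whole thing is asked for, a point or a joint stands for the part that bears it (a point fixed in the world has none). Each returns a list of dicts, best first, with "p" (0 to 1); they miss things now and then, are a little off and sometimes report something else, mostly with a low value. They report only what shows in the picture. A call takes as long as a camera call.
- r.trace(camera, name): "region" (384x512 bool, what is visible of it) and "centre" ([row, column] in pixels, amid what is visible of it).
- r.tip_of(camera, name): "centre" ([row, column] in pixels: a listed point, or the origin of a listed thing).
The state is a dict: "clock": time; "q": joint angles; "qd": joint speeds; "joint_torque": joint torques, N m; "tool_pos": TCP position; "eef_rot": TCP orientation; "contact_force": force on the tool from outside, world axes, zero at the start; "moment": the same for the moment, N m; "opening": opening from 0.0 (shut) to 1.0 (fully open).
Only numpy, scipy, OpenCV 4.12 (cv2) and the standard library are available. Lean on these libraries where they do the work, as an engineer would, in place of code of your own. Each camera call takes 0.05 s, during which the arm holds its last target.

## Working session

There is one attempt and no reset: what is moved stays moved. The work goes in short steps, Python scripts to look and compute and a shell command to move; the robot and the scene stay as the last step left them, time stands still between calls to the robot, and variables do not carry over. Pictures are saved under pics/ and viewed, and the job is handed in when it is done.

```bash
mkdir -p pics; ls; cat > h.py <<'E'
from plant import r
import numpy as np, cv2
from scipy.spatial.transform import Rotation as Ro
def snap(n,f=None):
    s=r.snapshot(n)
    if f: cv2.imwrite('pics/'+f,s['frame'][:,:,::-1])
    return s
def ray(s,rc):
    p=cv2.undistortPoints(np.array([[[rc[1],rc[0]]]],float),s['intrinsics'],np.array(s['dist_coeffs']))[0,0]
    R=np.array(s['R']);t=np.array(s['t'])
    return -R.T@t, R.T@np.array([p[0],p[1],1])
def atz(s,rc,z):
    o,d=ray(s,rc); return o+d*(z-o[2])/d[2]
def proj(s,X):
    p,_=cv2.projectPoints(np.array(X,float).reshape(-1,1,3),cv2.Rodrigues(np.array(s['R']))[0],np.array(s['t'],float),s['intrinsics'],np.array(s['dist_coeffs']))
    return p[:,0]
E
python3 - <<'E'
from h import *
print(r.get_state(), r.tcp_to_tips)
for n in ['scene','top','wrist']:
    s=snap(n,n+'0.png'); print(n,s['t'],-np.array(s['R']).T@s['t'])
E
```

```text
pics
{'clock': 0.0, 'q': array([-1.25219696,  0.68999184, -0.19451564,  1.5663428 ,  0.15732894,
        0.90251502, -0.21511563]), 'qd': array([ 0.00049265, -0.00082309, -0.00024984,  0.00045158, -0.00086351,
        0.0015152 , -0.00027004]), 'joint_torque': array([ 8.57630766e-05, -5.27558434e+01, -1.26728274e+00, -1.53436589e+01,
       -5.27780713e-02,  6.38014710e-03,  1.77228699e-04]), 'tool_pos': array([0.17547408, 0.5991717 , 0.22520554]), 'eef_rot': array([ 0.56631775,  0.42351298, -0.42449574, -0.56544171]), 'contact_force': array([-0.22545841,  0.45591073, -0.15921265]), 'moment': array([-0.08487093,  0.00565305,  0.00093568]), 'opening': 1.0000945522612965} 0.008
scene [ 0.46264568 -0.22669244  1.39484775] [0.90751303 0.67580192 0.96475001]
top [0.07713602 0.57851189 0.97998736] [0.3807221  0.07469101 1.07260111]
wrist [-0.62463341 -0.03989067  0.39025266] [0.10432552 0.6204369  0.3850059 ]
```

View pics/scene0.png

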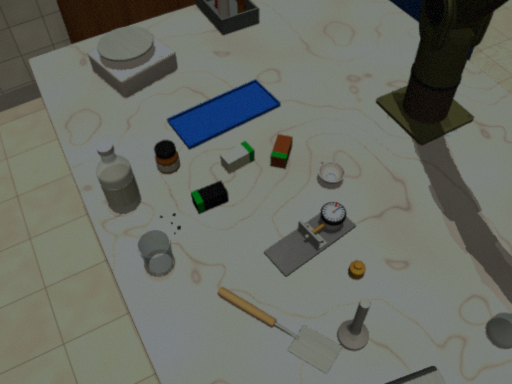

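View pics/top0.png

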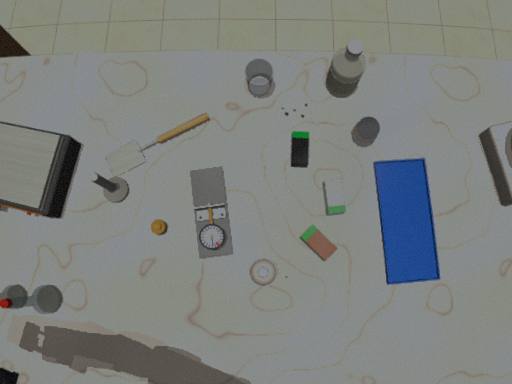

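View pics/wrist0.png

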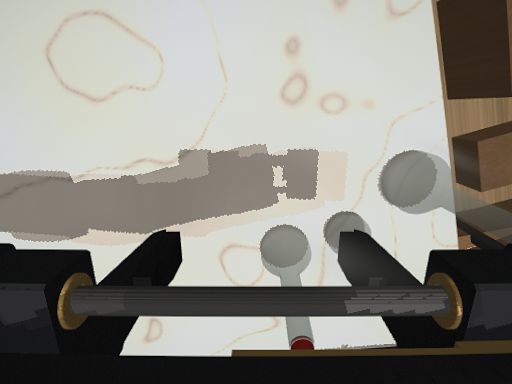

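```bash
cat > loc.py <<'E'
from h import *
import sys
zs=dict(gauge=0,anvil=.028,dial_centre=.055,zero_mark=.055,tray=0,prism_white=.02,white_green_end=.02,white_plain_end=.02,prism_brown=.02,brown_green_end=.02,brown_plain_end=.02,prism_black=.02,black_green_end=.02,black_plain_end=.02,dish=0,weight=0,tamper=0,spatula=0,jar=0)
cams=sys.argv[1].split(',')
names=sys.argv[2].split(',') if len(sys.argv)>2 else list(zs)
for c in cams:
    s=snap(c)
    for n in names:
        for d in r.tip_of(c,n)[:2]:
            if d['p']>.2: print(c,n,round(d['p'],2),np.round(d['centre'],1),np.round(atz(s,d['centre'],zs[n])*1000,1)[:2])
print(r.get_state()['clock'])
E
python3 loc.py top,scene
```

```text
top gauge 0.59 [209.7 211.2] [527.1 202.3]
top anvil 0.68 [204.3 210.1] [536.1 202. ]
top dial_centre 0.81 [237.3 206. ] [455.9 205.8]
top dial_centre 0.59 [134.2 360.8] [ 705.3 -155.6]
top tray 0.97 [218.  403.9] [ 511.  -268.8]
top prism_white 0.85 [196.6 335.9] [559.2 -97.7]
top prism_white 0.5 [211.4 335.2] [523.5 -95.4]
top white_green_end 0.82 [213.8 334.9] [517.7 -94.6]
top white_plain_end 0.57 [181.  332.6] [597.3 -90.4]
top prism_brown 0.96 [241.4 318.7] [451.9 -55.2]
top prism_brown 0.64 [272.3 260.3] [378.7  81.2]
top brown_green_end 0.81 [232.4 302.9] [472.9 -18. ]
top brown_green_end 0.58 [229.1 159.3] [475.9 322.9]
top brown_plain_end 0.83 [250.7 328.7] [430.2 -78.7]
top prism_black 0.77 [150.3 297.7] [672.8  -6.4]
top black_green_end 0.91 [134.6 301.7] [713.  -16.5]
top black_green_end 0.59 [210.2 334.9] [526.4 -94.7]
top black_plain_end 0.81 [165.6 298. ] [634.4  -6.9]
top dish 0.59 [271.6 261. ] [380.4  79.7]
top dish 0.58 [245.9 217.6] [439.8 184.3]
top weight 0.53 [228.8 158.3] [478.4 330.2]
top weight 0.46 [167.  299.3] [635.7 -11.7]
top tamper 0.94 [191.2 115.5] 
[... 595 characters left out ...]
m_brown 0.36 [114.9 226.5] [ 512.9 -245.7]
scene brown_green_end 0.88 [159.6 278.2] [472.5 -31.5]
scene brown_plain_end 0.91 [144.  284.1] [431.2 -70.8]
scene brown_plain_end 0.65 [159.1 278.6] [470.8 -32.4]
scene prism_black 0.64 [196.9 208.4] [679.8 -12.5]
scene prism_black 0.47 [205.4 195.9] [716.9  -4.4]
scene black_green_end 0.74 [200.5 195. ] [712.6 -18.8]
scene black_plain_end 0.63 [187.8 226.5] [629.1 -15.6]
scene dish 0.55 [178.8 328.7] [385.   73.2]
scene weight 0.75 [156.5 235.5] [ 555.3 -111.9]
scene weight 0.63 [274.4 355.6] [486.1 328.5]
scene tamper 0.81 [335.3 353.1] [572.6 440.5]
scene spatula 0.59 [326.3 273.2] [704.3 341.6]
scene jar 0.75 [167.5 169.7] [ 721.4 -163.9]
2.15
```

```bash
python3 - <<'E'
from h import *
s=cv2.imread('pics/top0.png')[155:270,170:255]; cv2.imwrite('pics/top0g.png',cv2.resize(s,None,fx=5,fy=5,interpolation=cv2.INTER_CUBIC))
s=cv2.imread('pics/scene0.png')[190:280,255:365]; cv2.imwrite('pics/scene0g.png',cv2.resize(s,None,fx=6,fy=6,interpolation=cv2.INTER_CUBIC))
E
```

```text
(no output)
```

View pics/top0g.png

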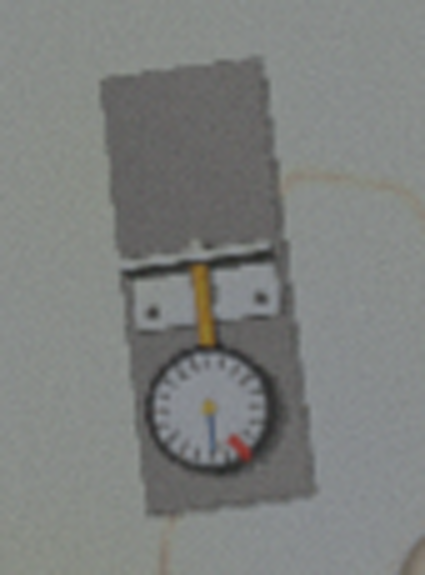

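View pics/scene0g.png

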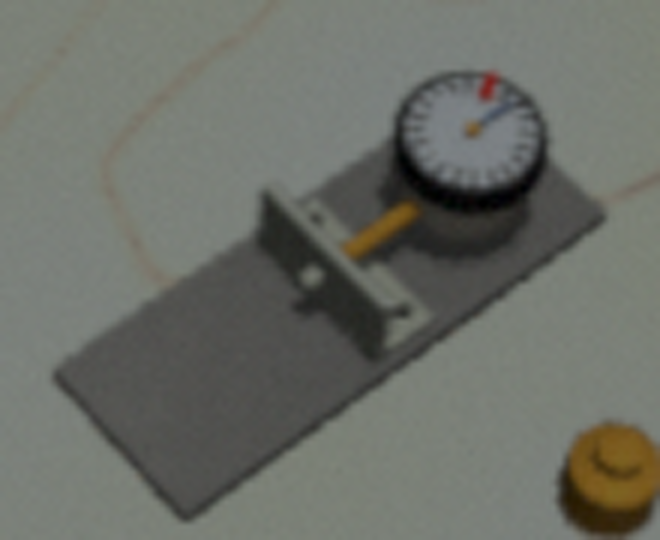

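```bash
python3 - <<'E'
from h import *
from scipy.optimize import least_squares
T=snap('top');S=snap('scene')
Lt=np.array([[-97,-40,8],[-97,40,8],[118,-40,8],[118,40,8],[75,0,55]])/1000
Pt=np.array([[190,171],[222.8,166.4],[199.4,258.4],[233.4,253.4],[211.8,236.6]])
Ls=np.array([[-97,40,8],[-97,-40,8],[118,-40,8],[75,0,55]])/1000
Ps=np.array([[264.2,252.5],[286.2,276.7],[355.8,225.5],[333.5,211.6]])
def W(p,L):
    c,s=np.cos(p[2]),np.sin(p[2]); return np.c_[p[0]+c*L[:,0]-s*L[:,1],p[1]+s*L[:,0]+c*L[:,1],L[:,2]]
def f(p,a=1,b=1): return np.r_[a*(proj(T,W(p,Lt))-Pt).ravel(),b*(proj(S,W(p,Ls))-Ps).ravel()]
for a,b in [(1,1),(1,.0),(0,1)]:
    q=least_squares(lambda p:f(p,a,b),[.53,.2,3.1]); print(q.x, np.round(f(q.x),1))
q=least_squares(f,[.53,.2,3.1]).x
# red mark
for s,px in [(T,(249/5+170,457/5+155)),(S,(491/6+255,74/6+190))]:
    w=atz(s,px[::-1],.055); c=W(q,np.array([[.075,0,.055]]))[0]; v=(w-c)[:2]; print(np.hypot(*v), (np.arctan2(v[1],v[0])-q[2]+np.pi)%(2*np.pi)-np.pi)
    print(atz(s,Pt[4][::-1] if s is T else Ps[3][::-1],.055), c)
E
```

```text
[0.5328599  0.20413268 3.29466049] [-0.6 -0.7 -1.2 -0.6  0.2 -0.5 -0.5 -0.1 -0.1 -0.5 -0.5 -1.4  0.2 -0.9
  0.8 -1.   0.3 -0.1]
[0.53182601 0.20288488 3.28717218] [ 0.1 -0.4 -0.4 -0.1  0.3 -0.1 -0.3  0.6  0.2  0.  -0.5 -2.3  0.  -1.7
  1.  -1.2  0.5 -0.5]
[0.53446542 0.2057335  3.30238859] [-1.5 -1.1 -2.2 -1.3 -0.1 -1.1 -0.7 -0.9 -0.5 -1.2 -0.7 -0.3  0.3  0.2
  0.5 -0.5 -0.1  0.5]
0.029861610882215443 0.5378512876468626
[0.45770688 0.19253888 0.055     ] [0.4587368  0.19269737 0.055     ]
0.02741032327463987 0.5537635306151856
[0.45943825 0.1926723  0.055     ] [0.4587368  0.19269737 0.055     ]
```

```bash
cat > go.py <<'E'
# python3 go.py x y z yawdeg(of tool x axis, jaw direction) [keep]: shift in current tool axes (mm) and spin
from h import *
import sys
s=r.get_state(); R=Ro.from_quat(s['eef_rot']).as_matrix()
print('t',round(s['clock'],2),'pos',np.round(s['tool_pos']*1000,1),'F',np.round(s['contact_force'],1),'open',round(s['opening'],3),'q',np.round(s['q'],2))
print('ydir',np.round(R[:,1],3),'yaw x',np.round(np.degrees(np.arctan2(R[1,0],R[0,0])),2))
if len(sys.argv)>3:
    a=list(map(float,sys.argv[1:]))
    d=R.T@(np.array(a[:3])-s['tool_pos'])*1000
    print('shift',np.round(d,1))
    if len(a)>3:
        yw=np.degrees(np.arctan2(R[1,0],R[0,0]))
        dy=(a[3]-yw+180)%360-180
        print('spin',round(-dy,2),'or other',round((-dy+360)%360-180,2),' q7',round(s['q'][6],2))
E
python3 go.py .4587 .1927 .12 98.6
```

```text
t 2.25 pos [175.6 599.9 226.1] F [ 0.4 -0.2 -0. ] open 1.0 q [-1.25  0.69 -0.19  1.57  0.16  0.9  -0.22]
ydir [ 0.  0. -1.] yaw x 73.68
shift [-311.3  106.  -386.1]
spin -24.92 or other 155.08  q7 -0.22
```

```bash
python3 -m inch '-15 5 -19 0; -45 15 -55 0; -78 26 -97 0; -110 38 -136 0; -142 49 -176 0; -174 60 -216 0; -206 71 -256 0; -240 82 -298 0; -280 95 -345 0; -311 106 -386 0' 1 ; python3 -m inch '0 0 0 0; 0 0 0 0; 0 0 0 0'; python3 go.py .4587 .1927 .046 73.6; python3 loc.py wrist dial_centre,zero_mark; python3 - <<'E'
from h import *
s=snap('wrist','w1.png')
E
```

```text
clock: 3.25
tool_pos: [0.4402, 0.2188, 0.127]
eef_rot: [-0.566, -0.424, 0.424, 0.566]
contact_force: [0.7, -0.1, 0.5]
opening: 1.007
clock: 3.55
tool_pos: [0.4388, 0.2219, 0.1274]
eef_rot: [-0.565, -0.425, 0.424, 0.566]
contact_force: [0.5, 1.4, -1.0]
opening: 0.997
t 3.55 pos [438.8 221.9 127.4] F [ 0.5  1.4 -1. ] open 0.997 q [-0.42  0.69 -0.22  2.05  0.33  0.43  0.39]
ydir [ 0.     0.002 -1.   ] yaw x 73.79
shift [-22.6  81.4 -27.3]
spin 0.19 or other -179.81  q7 0.39
wrist dial_centre 0.95 [229.  232.3] [458.  192.2]
wrist zero_mark 0.94 [214.4 207.8] [439.2 176.1]
3.7
```

View pics/w1.png

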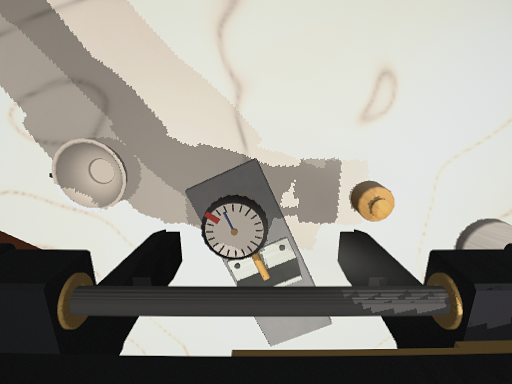

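```bash
python3 -m inch '-11 0 -14 0; -22.6 0 -27.3 0; -22.6 20 -27.3 0; -22.6 40 -27.3 0;  -22.6 60 -27.3 0; -22.6 75 -27.3 0; -22.6 81 -27.3 0; -22.6 81 -27.3 0;-22.6 81 -27.3 0' 1; python3 go.py .4587 .1927 .046 73.6
```

```text
clock: 4.65
tool_pos: [0.4592, 0.1914, 0.0467]
eef_rot: [-0.566, -0.424, 0.424, 0.566]
contact_force: [0.5, -0.3, 0.5]
opening: 0.999
t 4.65 pos [459.2 191.4  46.7] F [ 0.5 -0.3  0.5] open 0.999 q [-0.41  0.84 -0.13  2.08  0.41  0.25  0.39]
ydir [ 0.001  0.001 -1.   ] yaw x 73.72
shift [1.1 0.7 0.8]
spin 0.12 or other -179.88  q7 0.39
```

```bash
python3 -m inch '0 0 0 0;0 0 0 0;0 0 0 0;0 0 0 0;0 0 0 0;0 0 0 0;0 0 0 0;0 0 0 0' -1 20; python3 -m inch '0 0 0 4; 0 0 0 10; 0 0 0 16; 0 0 0 22; 0 0 0 28; 0 0 0 31.5; 0 0 0 31.5;  0 0 0 31.5;0 0 0 31.5'; python3 -m inch '0 0 0 0;0 0 0 0;0 0 0 0;0 0 0 0;0 0 0 0;0 0 0 0' 1; python3 -m inch '0 -15 0 0;0 -40 0 0;0 -70 0 0;0 -100 0 0;0 -120 0 0;0 -120 0 0'; python3 go.py;  python3 loc.py wrist,top dial_centre,zero_mark; python3 - <<'E'
from h import *
s=snap('wrist','w2.png')
s=snap('top','t2.png')
E
```

```text
clock: 5.45
tool_pos: [0.459, 0.1909, 0.0461]
eef_rot: [-0.566, -0.424, 0.424, 0.566]
contact_force: [-0.2, -0.4, -0.0]
opening: 0.298
clock: 6.35
tool_pos: [0.459, 0.1909, 0.0461]
eef_rot: [-0.66, -0.255, 0.255, 0.66]
contact_force: [-0.2, 0.2, 0.2]
opening: 0.01
clock: 6.95
tool_pos: [0.459, 0.191, 0.0461]
eef_rot: [-0.66, -0.255, 0.254, 0.66]
contact_force: [-0.8, -0.1, -0.6]
opening: 0.523
clock: 7.55
tool_pos: [0.4606, 0.1916, 0.1685]
eef_rot: [-0.66, -0.256, 0.252, 0.66]
contact_force: [0.8, 0.7, -0.0]
opening: 0.997
t 7.55 pos [460.6 191.6 168.5] F [ 0.8  0.7 -0. ] open 0.997 q [-0.42  0.61 -0.1   2.01  0.12  0.52  0.13]
ydir [ 0.005  0.003 -1.   ] yaw x 42.17
wrist dial_centre 0.76 [185.4 259.6] [460.2 193.4]
wrist zero_mark 0.97 [186.3 232. ] [440.7 174.6]
wrist zero_mark 0.61 [199.7 146.2] [386.3 106.9]
top dial_centre 0.84 [236.2 209.5] [458.5 197.8]
top zero_mark 0.21 [149.5 300.1] [665.1  -9.4]
7.85
```

View pics/w2.png

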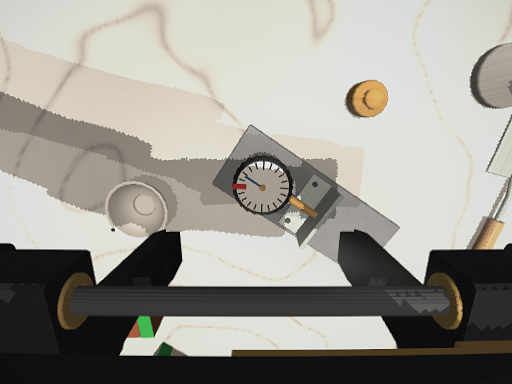

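```bash
python3 - <<'E'
from h import *
s=snap('wrist'); st=r.get_state(); p=st['tool_pos'];R=Ro.from_quat(st['eef_rot']).as_matrix()
for dx in (-.044,0,.044):
  for dy in (-.011,0,.008): print(dx,dy,np.round(proj(s,p+R@np.array([dx,dy,0]))[0]))
S=snap('scene','s2.png');print(proj(S,p))
E
```

```text
-0.044 -0.011 [182. 245.]
-0.044 0 [187. 237.]
-0.044 0.008 [190. 231.]
0 -0.011 [259. 245.]
0 0 [259. 237.]
0 0.008 [259. 231.]
0.044 -0.011 [337. 245.]
0.044 0 [332. 237.]
0.044 0.008 [329. 231.]
[[338.79818015 180.42747372]]
```

View pics/s2.png

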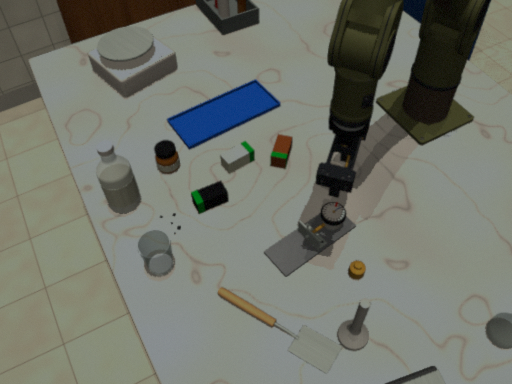

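```bash
python3 go.py .4587 .1927 .046; python3 -m inch '0 40 0 0;0 80 0 0;0 110 0 0;0 122 0 0;0 122 0 0;0 122 0 0'  ; python3 go.py .4587 .1927 .046;python3 - <<'E'
from h import *
a=snap('scene')['frame'][150:270,280:400,::-1]; b=snap('wrist')['frame'][:,:,::-1]
cv2.imwrite('pics/c3.png',np.hstack([cv2.resize(a,(384,384),interpolation=cv2.INTER_CUBIC),cv2.resize(b,(416,384))]))
E
```

```text
t 8.05 pos [458.8 190.8 165.6] F [ 0.5 -0.2  0. ] open 1.0 q [-0.42  0.62 -0.1   2.01  0.12  0.52  0.13]
ydir [-0.001 -0.    -1.   ] yaw x 42.19
shift [  1.3 119.6   1.4]
clock: 8.65
tool_pos: [0.4595, 0.1912, 0.0449]
eef_rot: [-0.66, -0.255, 0.254, 0.66]
contact_force: [0.3, -0.4, -0.5]
opening: 1.004
t 8.65 pos [459.5 191.2  44.9] F [ 0.3 -0.4 -0.5] open 1.004 q [-0.46  0.84 -0.05  2.08  0.16  0.22  0.09]
ydir [ 0.001  0.001 -1.   ] yaw x 42.18
shift [ 0.4 -1.1  1.7]
```

View pics/c3.png

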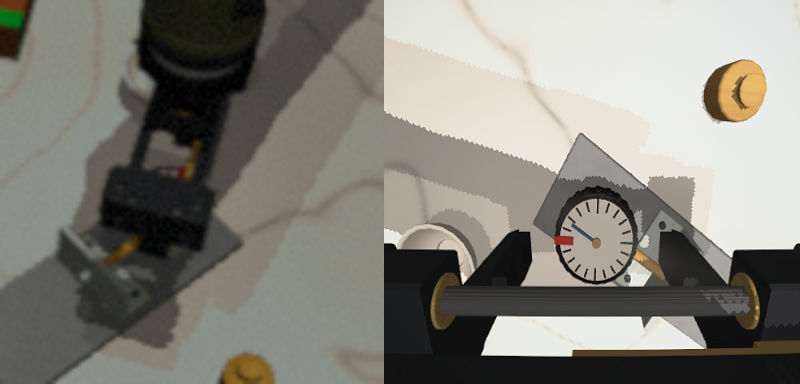

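```bash
python3 -m inch '0 0 0 0;0 0 0 0;0 0 0 0;0 0 0 0;0 0 0 0;0 0 0 0' 0.2 20;python3 - <<'E'
from h import *
a=snap('scene')['frame'][150:270,280:400,::-1]; b=snap('wrist')['frame'][:,:,::-1]
cv2.imwrite('pics/c4.png',np.hstack([cv2.resize(a,(384,384),interpolation=cv2.INTER_CUBIC),cv2.resize(b,(416,384))]))
print(r.get_state()['opening'])
E
```

```text
clock: 9.35
tool_pos: [0.459, 0.1909, 0.0441]
eef_rot: [-0.66, -0.254, 0.255, 0.66]
contact_force: [1.0, 0.8, 0.5]
opening: 0.597
0.5979510979068171
```

View pics/c4.png

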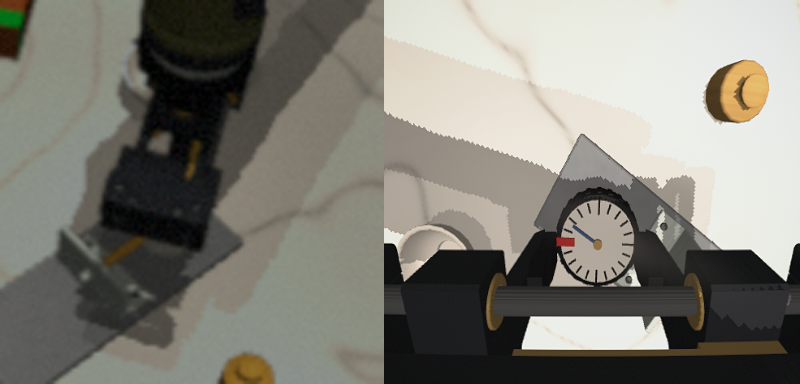

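```bash
python3 -m inch '0 0 0 0;0 0 0 0;0 0 0 0' 0.0 20;python3 - <<'E'
from h import *
a=snap('scene')['frame'][150:270,280:400,::-1]; b=snap('wrist')['frame'][:,:,::-1]
cv2.imwrite('pics/c5.png',np.hstack([cv2.resize(a,(384,384),interpolation=cv2.INTER_CUBIC),cv2.resize(b,(416,384))]))
print(r.get_state()['opening'])
E
```

```text
clock: 9.75
tool_pos: [0.459, 0.1909, 0.0441]
eef_rot: [-0.66, -0.254, 0.254, 0.66]
contact_force: [-0.4, 0.6, -0.3]
opening: 0.503
0.501546953683213
```

View pics/c5.png

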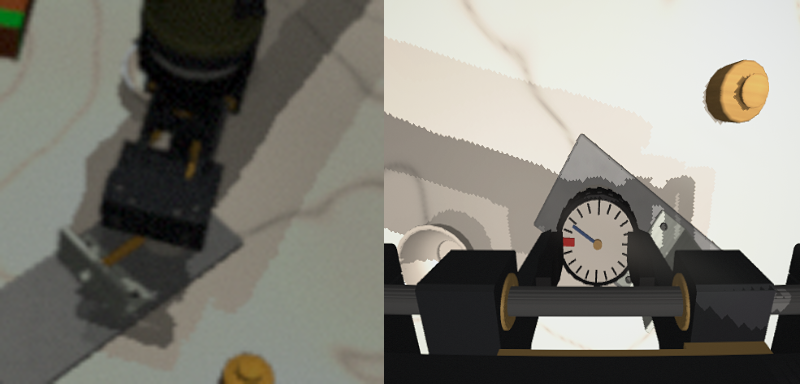

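```bash
python3 - <<'E'
from h import *
st=r.get_state(); p=st['tool_pos'];R=Ro.from_quat(st['eef_rot']).as_matrix()
out=[]
for n,(y,x,w) in dict(scene=(140,270,120),top=(170,150,120)).items():
    s=snap(n); im=cv2.resize(s['frame'][y:y+w,x:x+w,::-1],(400,400),interpolation=cv2.INTER_CUBIC)
    im=np.clip(im.astype(float)*2,0,255).astype(np.uint8)
    for dx,dy,c in [(0,0,(0,0,255)),(-.022,.008,(0,255,0)),(.022,.008,(255,255,0)),(0,-.056,(255,0,255))]:
        q=(proj(s,p+R@np.array([dx,dy,0]))[0]-[x,y])*400/w
        cv2.circle(im,tuple(int(v) for v in q),4,c,1)
    out.append(im)
cv2.imwrite('pics/c6.png',np.hstack(out))
E
```

```text
(no output)
```

View pics/c6.png

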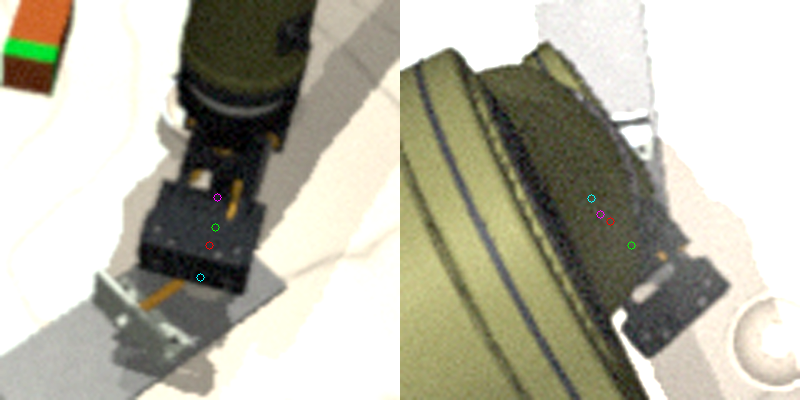

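```bash
python3 -m inch '0 0 0 0;0 0 0 0;0 0 0 0;0 0 0 0;0 0 0 0;0 0 0 0;0 0 0 0' 1 20;  python3 -m inch '0 4 0 0;0 8 0 0;0 10 0 0;0 10 0 0'; python3 -m inch '0 0 0 0;0 0 0 0;0 0 0 0;0 0 0 0;0 0 0 0;0 0 0 0;0 0 0 0' 0.1;  python3 -m inch '0 0 0 0;0 0 0 0'
```

```text
clock: 10.65
tool_pos: [0.4591, 0.1909, 0.0441]
eef_rot: [-0.66, -0.254, 0.254, 0.66]
contact_force: [-0.0, -0.2, 0.3]
opening: 0.999
clock: 11.05
tool_pos: [0.4588, 0.1908, 0.0337]
eef_rot: [0.66, 0.254, -0.255, -0.66]
contact_force: [-0.6, 0.5, 0.4]
opening: 0.996
clock: 11.75
tool_pos: [0.4603, 0.192, 0.0343]
eef_rot: [-0.659, -0.256, 0.253, 0.66]
contact_force: [2.8, 3.8, -1.4]
opening: 0.651
clock: 11.95
tool_pos: [0.4603, 0.192, 0.0343]
eef_rot: [-0.659, -0.256, 0.253, 0.66]
contact_force: [4.4, 3.0, -2.4]
opening: 0.652
```

```bash
python3 -m inch '0 0 0 0;0 0 0 0;0 0 0 0' -1 25; python3 -m inch '0 0 0 3; 0 0 0 8; 0 0 0 14; 0 0 0 20; 0 0 0 26; 0 0 0 31;0 0 0 32.5; 0 0 0 32.5;  0 0 0 32.5;0 0 0 32.5'; python3 - <<'E'
from h import *
snap('wrist','w7.png')
E
```

```text
clock: 12.25
tool_pos: [0.4603, 0.192, 0.0343]
eef_rot: [-0.659, -0.256, 0.254, 0.66]
contact_force: [4.9, 4.1, -2.6]
opening: 0.648
clock: 13.25
tool_pos: [0.4597, 0.1915, 0.0344]
eef_rot: [-0.704, -0.061, 0.06, 0.705]
contact_force: [2.5, 3.2, 1.9]
opening: 0.647
```

View pics/w7.png

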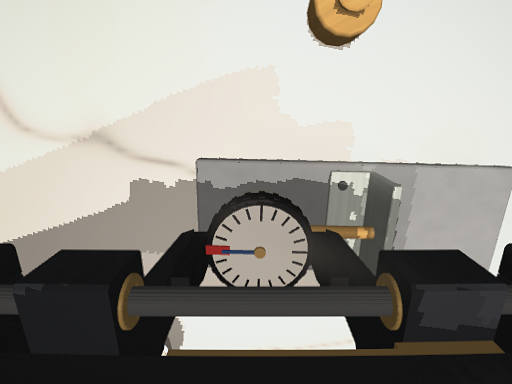

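```bash
python3 -m inch '0 0 0 0;0 0 0 0;0 0 0 0;0 0 0 0;0 0 0 0;0 0 0 0' 1;  python3 -m inch '0 -10 0 0;0 -30 0 0;0 -60 0 0;0 -80 0 0;0 -110 0 0;0 -130 0 0;0 -130 0 0'; python3 loc.py wrist dial_centre,zero_mark; python3 - <<'E'
from h import *
s=snap('wrist')['frame'][100:260,180:340,::-1]
cv2.imwrite('pics/w8.png',cv2.resize(s,(600,600),interpolation=cv2.INTER_CUBIC))
E
python3 go.py .561 -.094 .10 0
```

```text
clock: 13.9
tool_pos: [0.4588, 0.1907, 0.0341]
eef_rot: [0.705, 0.06, -0.06, -0.705]
contact_force: [0.2, 0.5, 0.1]
opening: 0.999
clock: 14.6
tool_pos: [0.4606, 0.1915, 0.1671]
eef_rot: [-0.704, -0.062, 0.058, 0.705]
contact_force: [0.5, 0.3, -0.6]
opening: 1.001
wrist dial_centre 0.64 [253. 184.] [395.1 108.7]
wrist dial_centre 0.56 [185.4 257.5] [458.8 193.7]
wrist zero_mark 0.71 [186.4 232.9] [435.4 188.7]
14.75
t 14.8 pos [458.3 190.7 163.5] F [ 0.3 -0.4  0.2] open 1.003 q [-0.54  0.63  0.08  2.02 -0.09  0.5  -0.22]
ydir [-0.002 -0.001 -1.   ] yaw x 9.69
shift [  53.4   63.5 -297.9]
spin 9.69 or other -170.31  q7 -0.22
```

View pics/w8.png

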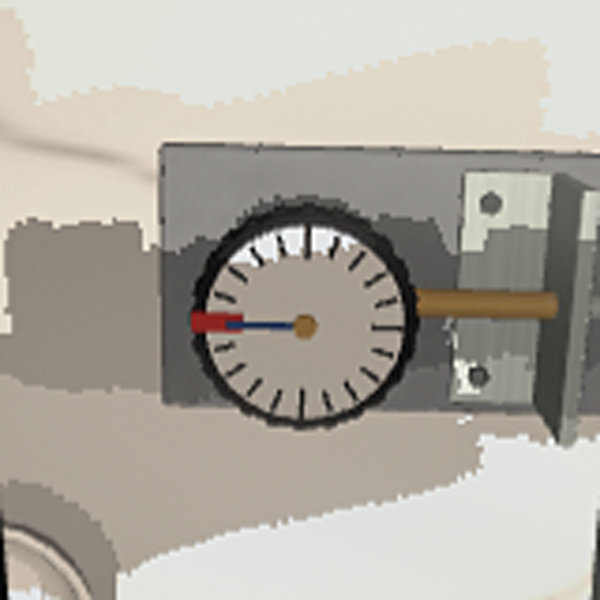

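```bash
python3 -m inch '5 0 -25 -8; 11 0 -60 -16; 17 0 -97 -24; 23 0 -130 -32; 29 0 -165 -40; 35 0 -200 -48; 41 0 -230 -56; 46 0 -260 -64; 51 0 -285 -72; 53 0 -298 -80'; python3 -m inch '0 0 0 0;0 0 0 -1;0 0 0 -1'; python3 go.py; python3 loc.py wrist,scene,top prism_white,white_green_end,white_plain_end;python3 - <<'E'
from h import *
snap('wrist','w9.png')
E
```

```text
clock: 15.8
tool_pos: [0.5611, -0.0971, 0.1625]
eef_rot: [-0.5, -0.498, 0.5, 0.501]
contact_force: [-0.4, -0.7, 0.4]
opening: 0.999
clock: 16.1
tool_pos: [0.5608, -0.0922, 0.1637]
eef_rot: [-0.496, -0.503, 0.503, 0.497]
contact_force: [-0.0, -0.2, 0.0]
opening: 1.0
t 16.1 pos [560.8 -92.2 163.7] F [-0.  -0.2  0. ] open 1.0 q [ 0.33  0.72 -0.42  1.79  0.42  0.72  1.27]
ydir [-0.001  0.001 -1.   ] yaw x 90.72
wrist prism_white 0.8 [178.  261.5] [558.9 -89.3]
wrist prism_white 0.5 [241.7 329.7] [633.5  -9.2]
wrist white_green_end 0.79 [141.3 258.5] [519.7 -93.1]
wrist white_plain_end 0.83 [216.1 264.6] [602.7 -85.2]
scene prism_white 0.75 [212.1 331. ] [448.1 172.3]
scene prism_white 0.65 [152.8 235. ] [ 557.8 -107.7]
scene white_green_end 0.57 [200.3 195.3] [711.8 -19. ]
scene white_plain_end 0.89 [162.1 223.2] [598.7 -94.3]
top prism_white 0.61 [198.  330.4] [555.7 -84.4]
top white_green_end 0.74 [211.5 337.3] [ 523.3 -100.4]
16.7
```

View pics/w9.png

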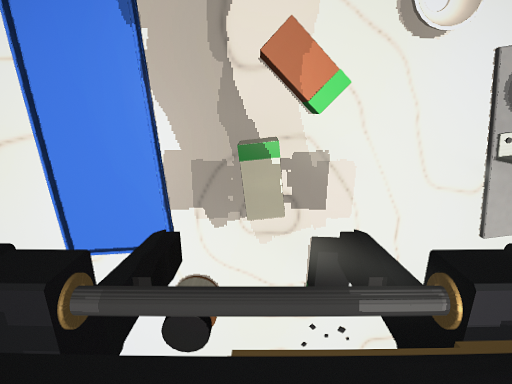

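```bash
python3 - <<'E'
from h import *
s=snap('wrist')
for c,r_ in [(247,220),(285,215),(238,147),(279,140),(237,141),(278,137)]: print(c,r_,np.round(atz(s,(r_,c),.04)*1000,1)[:2])
for z in (0,.04): print(np.round(proj(s,[.561,-.09,z])))
E
```

```text
247 220 [ 600.7 -106.1]
285 215 [594.6 -66.2]
238 147 [ 524.1 -115. ]
279 140 [516.8 -75. ]
237 141 [ 518.3 -115.9]
278 137 [513.9 -76.1]
[[262. 175.]]
[[263. 184.]]
```

```bash
python3 go.py .558 -.0905 .014 96.9
```

```text
t 16.8 pos [561.4 -94.  164.1] F [-0.  -0.9 -0.2] open 0.999 q [ 0.33  0.72 -0.41  1.79  0.42  0.72  1.27]
ydir [-0.  0. -1.] yaw x 90.68
shift [  3.5 150.1   3.3]
spin -6.22 or other 173.78  q7 1.27
```

```bash
python3 -m inch '3.5 20 3.3 -6.2;3.5 50 3.3 -6.2; 3.5 80 3.3 -6.2;3.5 110 3.3 -6.2;3.5 130 3.3 -6.2;3.5 145 3.3 -6.2;3.5 150 3.3 -6.2;3.5 150 3.3 -6.2';python3 go.py; python3 - <<'E'
from h import *
a=snap('scene')['frame'][100:220,180:300,::-1]; b=snap('wrist')['frame'][:,:,::-1]
cv2.imwrite('pics/c10.png',np.hstack([cv2.resize(a,(384,384),interpolation=cv2.INTER_CUBIC),cv2.resize(b,(416,384))]))
E
```

```text
clock: 17.6
tool_pos: [0.5578, -0.0903, 0.0137]
eef_rot: [-0.469, -0.529, 0.529, 0.469]
contact_force: [1.0, -0.9, -0.7]
opening: 0.997
t 17.6 pos [557.8 -90.3  13.7] F [ 1.  -0.9 -0.7] open 0.997 q [ 0.24  0.95 -0.28  1.87  0.6   0.4   1.21]
ydir [-0.001  0.    -1.   ] yaw x 96.89
```

View pics/c10.png

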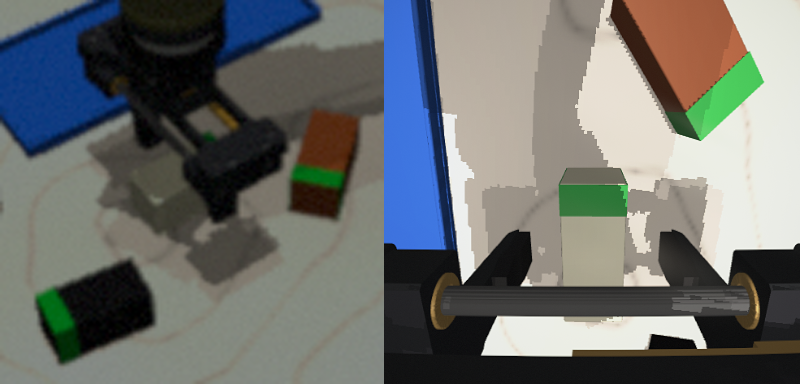

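```bash
python3 -m inch '0 0 0 0;0 0 0 0;0 0 0 0;0 0 0 0;0 0 0 0;0 0 0 0;0 0 0 0;0 0 0 0;0 0 0 0' -1 45; python3 -m inch '0 -5 0 0;0 -15 0 0;0 -25 0 0;0 -35 0 0;0 -45 0 0;0 -45 0 0;0 -45 0 0'; python3 - <<'E'
from h import *
a=snap('scene')['frame'][100:220,180:300,::-1]; b=snap('wrist')['frame'][:,:,::-1]
cv2.imwrite('pics/c11.png',np.hstack([cv2.resize(a,(384,384),interpolation=cv2.INTER_CUBIC),cv2.resize(b,(416,384))]))
E
```

```text
clock: 18.6
tool_pos: [0.5582, -0.0908, 0.0142]
eef_rot: [-0.469, -0.529, 0.529, 0.469]
contact_force: [-0.2, -0.4, 1.5]
opening: 0.452
clock: 19.3
tool_pos: [0.5582, -0.0906, 0.0595]
eef_rot: [0.469, 0.529, -0.529, -0.469]
contact_force: [-0.6, 0.5, -2.4]
opening: 0.449
```

View pics/c11.png

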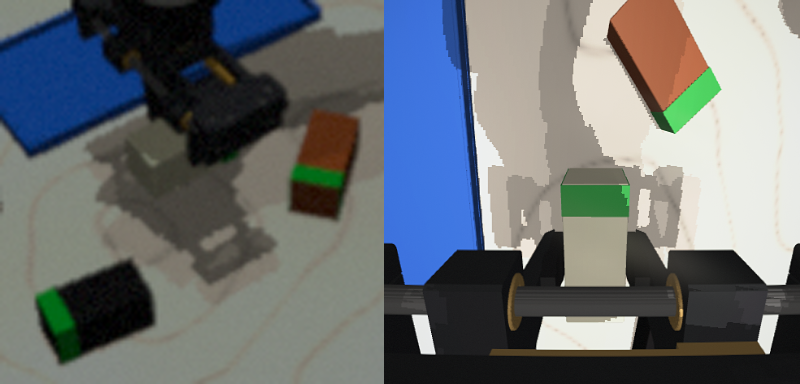

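```bash
python3 go.py .5943 .2133 .12 98.6
```

```text
t 19.4 pos [557.7 -90.5  58.8] F [-0.3  0.5 -3. ] open 0.441 q [ 0.27  0.88 -0.33  1.86  0.56  0.5   1.24]
ydir [-0.001  0.    -1.   ] yaw x 96.88
shift [297.2 -61.2 -72.7]
spin -1.72 or other 178.28  q7 1.24
```

```bash
python3 -m inch '0 -30 0 0; 15 -50 -4 0; 45 -61 -11 0; 85 -61 -21 0; 125 -61 -31 0; 165 -61 -41 0; 205 -61 -50 -1; 245 -61 -60 -1.7; 280 -61 -69 -1.7; 297 -61 -72.7 -1.7';  python3 -m inch '0 0 0 0;0 0 0 0;0 0 0 0'; python3 go.py .5943 .2133 .024 98.6; python3 - <<'E'
from h import *
a=snap('scene')['frame'][190:310,250:370,::-1]; b=snap('wrist')['frame'][:,:,::-1]
cv2.imwrite('pics/c12.png',np.hstack([cv2.resize(a,(384,384),interpolation=cv2.INTER_CUBIC),cv2.resize(b,(416,384))]))
E
```

```text
clock: 20.4
tool_pos: [0.5938, 0.2184, 0.1197]
eef_rot: [0.459, 0.538, -0.536, -0.461]
contact_force: [0.4, 0.7, -3.3]
opening: 0.446
clock: 20.7
tool_pos: [0.5947, 0.2095, 0.1196]
eef_rot: [-0.463, -0.534, 0.536, 0.462]
contact_force: [0.8, -1.3, -3.5]
opening: 0.449
t 20.7 pos [594.7 209.5 119.6] F [ 0.8 -1.3 -3.5] open 0.449 q [-0.21  0.85 -0.37  1.63  0.42  0.75  0.94]
ydir [-0.001 -0.003 -1.   ] yaw x 98.4
shift [ 4.1 95.6 -0.3]
spin -0.2 or other 179.8  q7 0.94
```

View pics/c12.png

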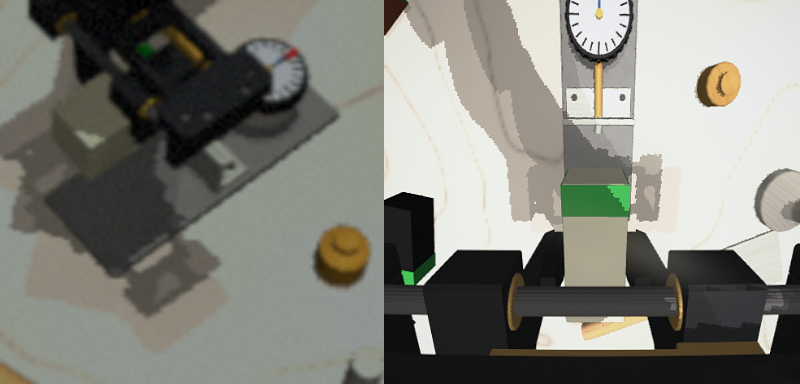

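```bash
python3 -m inch '0 0 0 0; 0 30 0 0; 0 60 0 0; 0 80 0 0; 0 90 0 0;0 92 0 0; 0 92 0 0;0 92 0 0'; python3 go.py .5943 .2133 .024 98.6; python3 - <<'E'
from h import *
a=snap('scene')['frame'][190:310,250:370,::-1]; b=snap('wrist')['frame'][:,:,::-1]
cv2.imwrite('pics/c13.png',np.hstack([cv2.resize(a,(384,384),interpolation=cv2.INTER_CUBIC),cv2.resize(b,(416,384))]))
E
```

```text
clock: 21.6
tool_pos: [0.5956, 0.2136, 0.0294]
eef_rot: [0.462, 0.537, -0.535, -0.461]
contact_force: [0.2, 0.2, -2.8]
opening: 0.451
t 21.6 pos [595.6 213.6  29.4] F [ 0.2  0.2 -2.8] open 0.451 q [-0.25  0.98 -0.31  1.66  0.48  0.58  0.88]
ydir [ 0.002  0.001 -1.   ] yaw x 98.57
shift [-0.1  5.4  1.3]
spin -0.03 or other 179.97  q7 0.88
```

View pics/c13.png

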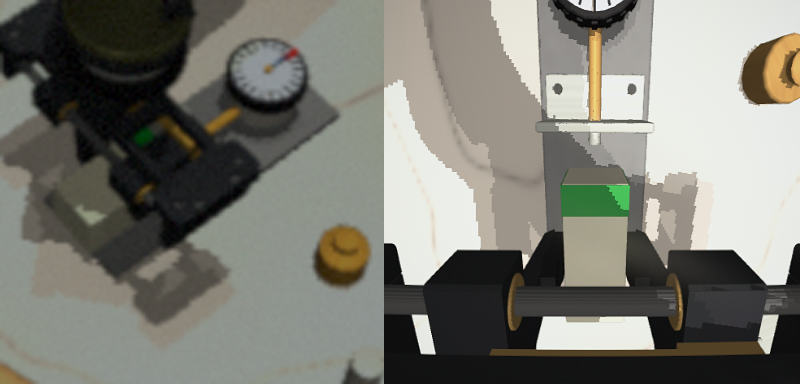

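```bash
python3 -m inch '0 2 2 0; 0 5 6 0; 0 5 10 0; 0 5 14 0; 0 5 18 0;0 5 20 0; 0 5 20 0;0 5 20 0'; python3 -m inch '0 0 1 0; 0 0 2 0; 0 0 2 0; 0 0 2 0';  python3 -m inch '0 0 1 0; 0 0 2 0; 0 0 2 0'
```

```text
clock: 22.5
tool_pos: [0.5757, 0.2103, 0.0233]
eef_rot: [0.461, 0.536, -0.536, -0.461]
contact_force: [2.6, 0.3, -4.7]
opening: 0.451
clock: 22.9
tool_pos: [0.5734, 0.2099, 0.0233]
eef_rot: [0.461, 0.536, -0.536, -0.461]
contact_force: [3.6, 0.3, -4.8]
opening: 0.448
clock: 23.2
tool_pos: [0.5726, 0.2098, 0.0235]
eef_rot: [0.462, 0.537, -0.535, -0.461]
contact_force: [5.5, 1.2, -5.1]
opening: 0.451
```

```bash
python3 -m inch '0 0 1 0; 0 0 2 0; 0 0 2 0; 0 0 2 0';python3 -m inch '0 0 1 0; 0 0 1 0; 0 0 1 0';python3 -m inch '0 0 0 0;0 0 0 0;0 0 0 0;0 0 0 0;0 0 0 0;0 0 0 0;0 0 0 0;0 0 0 0;0 0 0 0;0 0 0 0'; python3 - <<'E'
from h import *
a=snap('scene')['frame'][190:310,250:370,::-1]; b=snap('wrist')['frame'][:,:,::-1]
cv2.imwrite('pics/c14.png',np.hstack([cv2.resize(a,(384,384),interpolation=cv2.INTER_CUBIC),cv2.resize(b,(416,384))]))
E
```

```text
clock: 23.6
tool_pos: [0.5726, 0.2098, 0.0238]
eef_rot: [0.463, 0.538, -0.534, -0.46]
contact_force: [9.0, 0.3, -7.4]
opening: 0.448
clock: 23.9
tool_pos: [0.5726, 0.2098, 0.0239]
eef_rot: [0.463, 0.538, -0.533, -0.46]
contact_force: [10.1, 0.6, -8.0]
opening: 0.451
clock: 24.9
tool_pos: [0.5726, 0.2098, 0.0239]
eef_rot: [0.463, 0.538, -0.533, -0.46]
contact_force: [10.5, 1.0, -8.5]
opening: 0.443
```

View pics/c14.png

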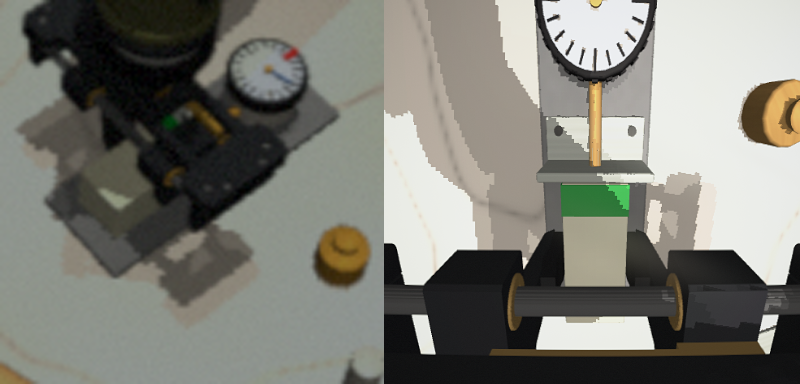

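```bash
python3 -m inch '0 0 -8 0; 0 0 -18 0; 0 0 -30 0; 0 -10 -30 0; 0 -30 -30 0; 0 -60 -30 0; 0 -80 -30 8; 0 -80 -30 16; 0 -80 -30 24;0 -80 -30 32'; python3 -m inch '0 0 0 8; 0 0 0 16;0 0 0 24;0 0 0 32;0 0 0 40;0 0 0 48;0 0 0 56;0 0 0 64;0 0 0 72;0 0 0 80'; python3 -m inch '0 0 0 8; 0 0 0 16;0 0 0 24;0 0 0 32;0 0 0 40;0 0 0 48;0 0 0 56;0 0 0 64;0 0 0 64;0 0 0 64'; python3 go.py .5943 .2133 .024 -81.4; python3 - <<'E'
from h import *
a=snap('scene')['frame'][190:310,250:370,::-1]; b=snap('wrist')['frame'][:,:,::-1]
cv2.imwrite('pics/c15.png',np.hstack([cv2.resize(a,(384,384),interpolation=cv2.INTER_CUBIC),cv2.resize(b,(416,384))]))
E
```

```text
clock: 26.0
tool_pos: [0.5953, 0.2135, 0.1037]
eef_rot: [-0.592, -0.386, 0.388, 0.593]
contact_force: [0.1, -1.1, -3.0]
opening: 0.446
clock: 27.0
tool_pos: [0.595, 0.2141, 0.1032]
eef_rot: [-0.702, 0.086, -0.083, 0.702]
contact_force: [-0.8, 0.0, -3.0]
opening: 0.448
clock: 28.0
tool_pos: [0.596, 0.2142, 0.103]
eef_rot: [0.553, -0.442, 0.44, -0.552]
contact_force: [0.1, 0.2, -2.4]
opening: 0.447
t 28.0 pos [596.  214.2 103. ] F [ 0.1  0.2 -2.4] open 0.447 q [-0.66  0.91  0.46  1.66 -0.57  0.72 -1.26]
ydir [-0.002  0.001 -1.   ] yaw x -77.22
shift [ 0.6 79.  -1.7]
spin 4.18 or other -175.82  q7 -1.26
```

View pics/c15.png

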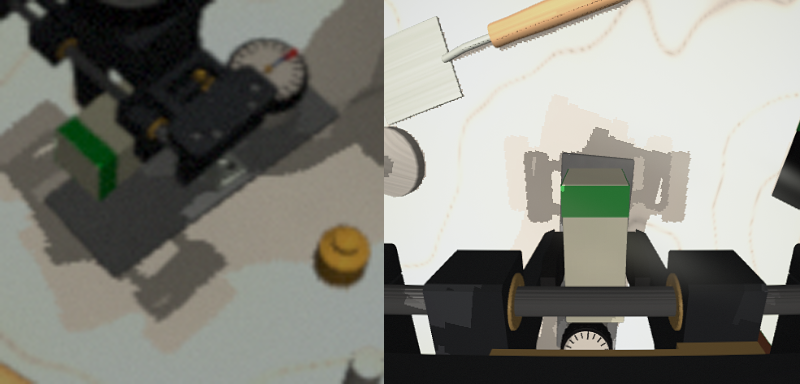

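```bash
python3 -m inch '0 20 0 2; 0.5 40 -1.5 4.2; 0.5 60 -1.5 4.2; 0.5 70 -1.5 4.2; 0.5 77 -1.5 4.2; 0.5 77 -1.5 4.2; 0.5 77 -1.5 4.2'; python3 go.py .5943 .2133 .0245 -81.4
```

```text
clock: 28.8
tool_pos: [0.5969, 0.2128, 0.0268]
eef_rot: [-0.535, 0.462, -0.462, 0.536]
contact_force: [-0.7, -0.6, -2.6]
opening: 0.45
t 28.8 pos [596.9 212.8  26.8] F [-0.7 -0.6 -2.6] open 0.45 q [-0.63  1.02  0.41  1.68 -0.65  0.59 -1.26]
ydir [ 0.001  0.    -1.   ] yaw x -81.6
shift [-0.9  2.3 -2.5]
spin -0.2 or other 179.8  q7 -1.26
```

```bash
python3 -m inch '-0.9 1 -4 0; -0.9 2 -10 0; -0.9 2 -15 0; -0.9 2 -19 0; -0.9 2 -22 0; -0.9 2 -24 0; -0.9 2 -25 0; -0.9 2 -25 0;-0.9 2 -25 0'; python3 -m inch '0 0 -1 0; 0 0 -2 0; 0 0 -2 0; 0 0 -2 0'; python3 -m inch '0 0 -1 0; 0 0 -2 0; 0 0 -2 0'
```

```text
clock: 29.7
tool_pos: [0.5738, 0.2105, 0.0248]
eef_rot: [-0.534, 0.461, -0.463, 0.537]
contact_force: [4.3, 1.0, -3.3]
opening: 0.452
clock: 30.1
tool_pos: [0.5738, 0.2105, 0.0251]
eef_rot: [-0.533, 0.46, -0.464, 0.538]
contact_force: [8.3, 2.0, -4.8]
opening: 0.445
clock: 30.4
tool_pos: [0.5739, 0.2105, 0.0254]
eef_rot: [-0.532, 0.459, -0.465, 0.539]
contact_force: [10.9, 2.4, -7.0]
opening: 0.445
```

```bash
python3 -m inch '0 0 0 0;0 0 0 0;0 0 0 0;0 0 0 0;0 0 0 0;0 0 0 0;0 0 0 0;0 0 0 0;0 0 0 0;0 0 0 0'; python3 loc.py scene,top,wrist tray,prism_brown,brown_green_end,brown_plain_end,prism_black,black_green_end,black_plain_end; python3 - <<'E'
from h import *
a=snap('scene')['frame'][190:310,250:370,::-1]; b=snap('wrist')['frame'][:,:,::-1]
cv2.imwrite('pics/c16.png',np.hstack([cv2.resize(a,(384,384),interpolation=cv2.INTER_CUBIC),cv2.resize(b,(416,384))]))
snap('top','t16.png')
E
```

```text
clock: 31.4
tool_pos: [0.5739, 0.2106, 0.0254]
eef_rot: [-0.532, 0.459, -0.465, 0.539]
contact_force: [10.1, 3.0, -6.4]
opening: 0.446
scene tray 0.6 [116.1 226. ] [ 508.  -261.5]
scene tray 0.6 [164.8 169.8] [ 717.6 -172.4]
scene prism_brown 0.93 [149.3 264.8] [484.7 -79.7]
scene brown_green_end 0.57 [159.1 257.9] [516.8 -58.9]
scene brown_green_end 0.4 [235.3 304.7] [536.7 195.9]
scene brown_plain_end 0.7 [143.6 269.9] [463.  -90.7]
scene prism_black 0.78 [196.3 206.4] [683.3 -16.5]
scene prism_black 0.38 [234.4 306.8] [531.2 196.3]
scene black_green_end 0.7 [202.4 195.7] [713.6 -12.8]
scene black_plain_end 0.56 [188.  224.7] [633.2 -17.2]
top tray 0.63 [217.5 403.2] [ 512.2 -267.1]
top prism_brown 0.67 [226.2 327.1] [488.  -75.5]
top brown_green_end 0.76 [215.3 311.4] [513.6 -38.4]
top brown_green_end 0.22 [226.6 323.7] [487.  -67.4]
top brown_plain_end 0.58 [236.3 339. ] [ 464.2 -103.5]
top prism_black 0.66 [149.7 299.1] [674.3  -9.8]
top prism_black 0.52 [227.6 323.7] [484.6 -67.4]
top black_green_end 0.76 [133.9 305.4] [714.9 -25.6]
top black_green_end 0.6 [134.2 362.1] [ 716.5 -166.8]
top black_plain_end 0.79 [165.1 296.2] [635.6  -2.6]
wrist tray 0.24 [174.7 262.1] [605.9 213.9]
32.6
```

View pics/c16.png

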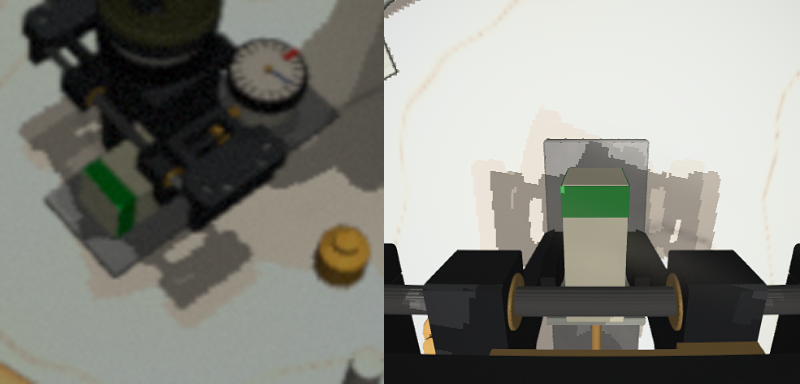

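View pics/t16.png

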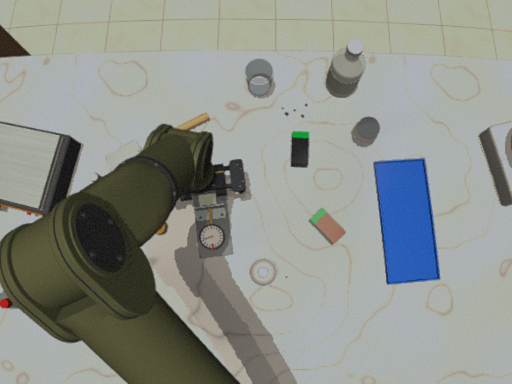

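```bash
python3 - <<'E'
from h import *
im=cv2.imread('pics/t16.png'); hsv=cv2.cvtColor(im,cv2.COLOR_BGR2HSV)
m=cv2.inRange(hsv,(100,150,50),(130,255,255)); n,l,st,ce=cv2.connectedComponentsWithStats(m); k=1+np.argmax(st[1:,4])
c=cv2.findContours((l==k).astype(np.uint8),0,1)[0][0]
b=cv2.boxPoints(cv2.minAreaRect(c)); print(b)
s=snap('top')
P=[atz(s,(p[1],p[0]),.014)[:2] for p in b]; print(np.round(P,4)); print(np.mean(P,0)); 
P=np.array(P)
for i in range(4): d=P[(i+1)%4]-P[i]; print(np.hypot(*d),np.degrees(np.arctan2(d[1],d[0])))
E
python3 go.py .594 .2133 .14 -81
```

```text
[[374.485   162.10687]
 [426.64386 156.61646]
 [439.46576 278.42468]
 [387.3069  283.9151 ]]
[[ 0.6472 -0.1965]
 [ 0.6636 -0.3309]
 [ 0.3635 -0.3482]
 [ 0.3523 -0.2187]]
[ 0.50665689 -0.27356853]
0.1354451029652092 -83.06233404792825
0.30056801819658424 -176.70770810198508
0.12991032782649678 94.946285760533
0.2957537443734651 4.321983272392438
t 32.8 pos [573.9 210.6  25.4] F [12.1  3.1 -6.7] open 0.449 q [-0.63  0.99  0.38  1.76 -0.68  0.51 -1.24]
ydir [ 0.013  0.002 -1.   ] yaw x -81.62
shift [   0.3 -114.3   21.8]
spin -0.62 or other 179.38  q7 -1.24
```

```bash
python3 -m inch '0 0 10 0; 0 0 20 0; 0 0 30 0; 0 -15 30 0; 0 -45 30 0; 0 -80 30 0; 0 -110 30 0; 0 -110 30 0; 0 -110 30 0'; python3 go.py .5977 -.263 .14 4.5
```

```text
clock: 33.7
tool_pos: [0.5961, 0.2138, 0.1345]
eef_rot: [0.535, -0.462, 0.462, -0.535]
contact_force: [0.5, 0.3, -4.1]
opening: 0.449
t 33.7 pos [596.1 213.8 134.5] F [ 0.5  0.3 -4.1] open 0.449 q [-0.69  0.87  0.52  1.64 -0.57  0.78 -1.33]
ydir [-0.001  0.001 -1.   ] yaw x -81.62
shift [471.9  -5.8 -67.9]
spin -86.12 or other 93.88  q7 -1.33
```

```bash
python3 -m inch '20 -5 -3 -6; 62 -5 -9 -14; 106 -5 -15 -22; 152 -5 -22 -30; 198 -5 -28 -38; 244 -5 -35 -46; 290 -5 -42 -54; 336 -5 -48 -62; 382 -5 -55 -70; 420 -5 -60 -78'; python3 -m inch '0 0 0 0;0 0 0 0'; python3 go.py .5977 -.263 .14 4.5
```

```text
clock: 34.7
tool_pos: [0.5963, -0.2132, 0.137]
eef_rot: [-0.707, 0.023, -0.019, 0.707]
contact_force: [0.7, 0.2, -4.0]
opening: 0.448
clock: 34.9
tool_pos: [0.5968, -0.2114, 0.1371]
eef_rot: [-0.706, 0.025, -0.022, 0.707]
contact_force: [-0.7, 1.0, -3.9]
opening: 0.449
t 34.9 pos [ 596.8 -211.4  137.1] F [-0.7  1.  -3.9] open 0.449 q [ 0.25  0.81  0.04  1.62 -0.05  0.72  0.24]
ydir [-0.004  0.002 -1.   ] yaw x -3.83
shift [  4.4  -3.  -51.4]
spin -8.33 or other 171.67  q7 0.24
```

```bash
python3 -m inch '2 0 -20 -4; 4 0 -45 -8.3; 4 0 -51 -8.3; 4 30 -51 -8.3; 4 60 -51 -8.3; 4 80 -51 -8.3; 4 90 -51 -8.3; 4 90 -51 -8.3'; python3 go.py .5977 -.263 .019 4.5; python3 - <<'E'
from h import *
a=snap('top')['frame'][140:300,330:490,::-1]; b=snap('wrist')['frame'][:,:,::-1]
cv2.imwrite('pics/c17.png',np.hstack([cv2.resize(a,(384,384),interpolation=cv2.INTER_CUBIC),cv2.resize(b,(416,384))]))
E
```

```text
clock: 35.7
tool_pos: [0.5987, -0.2591, 0.0473]
eef_rot: [-0.706, -0.028, 0.03, 0.707]
contact_force: [0.1, 0.0, -3.7]
opening: 0.447
t 35.7 pos [ 598.7 -259.1   47.3] F [ 0.1  0.  -3.7] open 0.447 q [ 0.34  0.95 -0.01  1.59  0.01  0.6   0.41]
ydir [-0.004  0.003 -1.   ] yaw x 4.72
shift [-1.3 28.3 -3.9]
spin 0.22 or other -179.78  q7 0.41
```

View pics/c17.png

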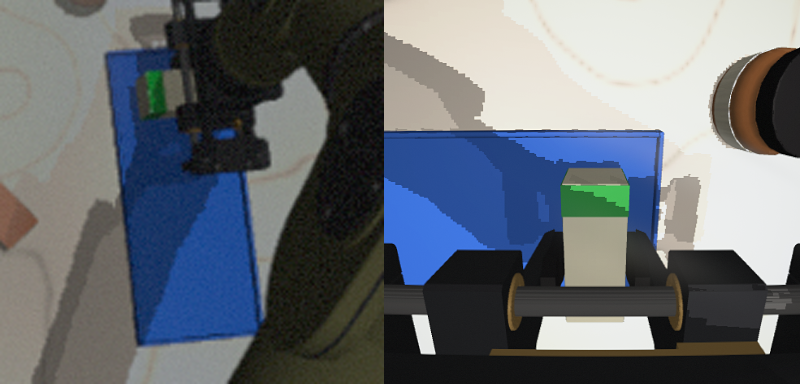

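```bash
python3 -m inch '-5 0 -2 0; -9 5 -4 0; -9 15 -4 0; -9 22 -4 0; -9 26 -4 0; -9 26 -4 0'; python3 -m inch '0 1 0 0; 0 2 0 0; 0 2 0 0'; python3 -m inch '0 0 0 0; 0 0 0 0; 0 0 0 0; 0 0 0 0; 0 0 0 0' 0.4; python3 -m inch '0 -15 0 0; 0 -40 0 0; 0 -75 0 0; 0 -110 0 0; 0 -150 0 0;0 -170 0 0;0 -170 0 0' 1;  python3 loc.py wrist,top prism_white,prism_brown,brown_green_end,brown_plain_end; python3 - <<'E'
from h import *
a=snap('top')['frame'][140:300,330:490,::-1]; b=snap('wrist')['frame'][:,:,::-1]
cv2.imwrite('pics/c18.png',np.hstack([cv2.resize(a,(384,384),interpolation=cv2.INTER_CUBIC),cv2.resize(b,(416,384))]))
E
python3 go.py .487 -.073 .18 -40
```

```text
clock: 36.4
tool_pos: [0.5907, -0.2659, 0.022]
eef_rot: [-0.706, -0.028, 0.029, 0.707]
contact_force: [-0.6, -0.2, -2.9]
opening: 0.451
clock: 36.7
tool_pos: [0.5912, -0.2663, 0.0212]
eef_rot: [-0.707, -0.029, 0.029, 0.707]
contact_force: [-0.6, -0.1, -3.3]
opening: 0.452
clock: 37.2
tool_pos: [0.5913, -0.2664, 0.0213]
eef_rot: [0.707, 0.029, -0.029, -0.706]
contact_force: [-0.0, 0.2, 0.0]
opening: 0.697
clock: 37.9
tool_pos: [0.5934, -0.2674, 0.196]
eef_rot: [0.708, 0.032, -0.026, -0.705]
contact_force: [0.2, -0.0, 0.0]
opening: 1.005
wrist prism_white 0.96 [170.9 258. ] [ 592.8 -265. ]
wrist prism_brown 0.71 [172.3 260. ] [ 595.3 -266.5]
wrist prism_brown 0.5 [137.4 258.2] [ 589.8 -225.9]
wrist brown_plain_end 0.85 [  4.8 143. ] [ 461.4 -101.3]
top prism_white 0.7 [183.4 404. ] [ 593.4 -266.5]
top prism_brown 0.69 [227.  327.5] [486.1 -76.4]
top brown_green_end 0.59 [216.5 311.5] [510.8 -38.6]
top brown_plain_end 0.77 [235.8 338. ] [ 465.4 -101.2]
38.4
t 38.5 pos [ 591.  -266.3  190.7] F [-0.   0.2 -0.2] open 1.0 q [ 0.36  0.76 -0.01  1.53  0.01  0.85  0.43]
ydir [-0.001  0.    -1.   ] yaw x 4.68
shift [-87.9  10.8 201.2]
spin 44.68 or other -135.32  q7 0.43
```

View pics/c18.png

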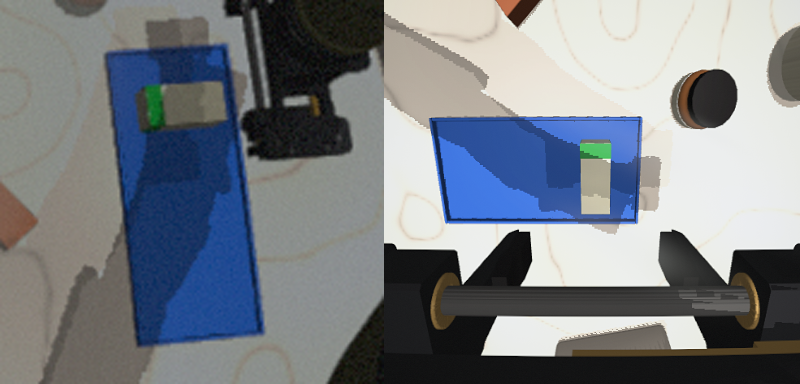

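```bash
python3 -m inch '-10 0 20 6; -22 0 50 13; -35 0 80 20; -48 0 110 27; -62 0 142 34; -75 0 170 40; -88 0 201 43; -88 0 201 43; -88 0 201 43'; python3 loc.py wrist prism_brown,brown_green_end,brown_plain_end; python3 - <<'E'
from h import *
snap('wrist','w19.png')
E
python3 go.py
```

```text
clock: 39.4
tool_pos: [0.4874, -0.0728, 0.1913]
eef_rot: [-0.668, 0.231, -0.232, 0.668]
contact_force: [0.9, -0.1, 0.0]
opening: 0.997
wrist prism_brown 0.69 [174.4 260. ] [487.5 -73.2]
wrist brown_green_end 0.88 [138.7 267.4] [519.7 -45.8]
wrist brown_plain_end 0.68 [207.6 258. ] [ 460.2 -104.1]
39.6
t 39.65 pos [487.5 -74.5 191.1] F [ 1.3 -0.1 -0.1] open 1.001 q [-0.08  0.59  0.23  2.01 -0.23  0.57 -0.37]
ydir [ 0.001 -0.    -1.   ] yaw x -38.42
```

View pics/w19.png

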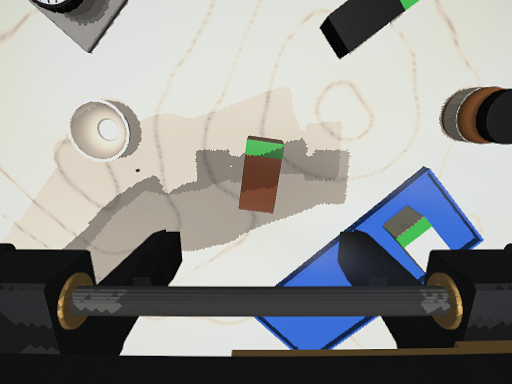

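```bash
python3 - <<'E'
from h import *
s=snap('wrist')
P=[atz(s,(r_,c),.04)[:2]*1000 for c,r_ in [(240,208),(274,213),(247,141),(283,147)]]
print(np.round(P,1),np.mean(P,0))
for a,b in[(0,2),(1,3)]: d=P[b]-P[a]; print(np.hypot(*d),np.degrees(np.arctan2(d[1],d[0])))
d=P[1]-P[0]; print(np.hypot(*d),np.degrees(np.arctan2(d[1],d[0])))
E
python3 go.py .489 -.0735 .014 -44
```

```text
[[ 448.2  -87.9]
 [ 474.9 -116.8]
 [ 502.2  -34.2]
 [ 528.4  -63.1]] [488.43012962 -75.52122904]
76.13441504555422 44.90850207376888
75.8024223115822 45.124118883890404
39.33709083605958 -47.255369149803165
t 39.7 pos [487.4 -74.3 191.1] F [-0.  -0.3  0.6] open 0.999 q [-0.08  0.59  0.23  2.01 -0.23  0.57 -0.37]
ydir [ 0.001 -0.    -1.   ] yaw x -38.4
shift [  0.6 177.1   1.6]
spin 5.6 or other -174.4  q7 -0.37
```

```bash
python3 -m inch '1.8 20 1.2 4;1.8 55 1.2 7; 1.8 90 1.2 7;1.8 125 1.2 7;1.8 155 1.2 7;1.8 170 1.2 7;1.8 177 1.2 7;1.8 177 1.2 7';python3 go.py; python3 - <<'E'
from h import *
snap('wrist','w20.png')
E
```

```text
clock: 40.5
tool_pos: [0.489, -0.0738, 0.0135]
eef_rot: [0.653, -0.273, 0.272, -0.652]
contact_force: [-0.8, 0.4, -0.6]
opening: 1.0
t 40.5 pos [489.  -73.8  13.5] F [-0.8  0.4 -0.6] open 1.0 q [ 0.02  0.91  0.07  2.09 -0.36  0.15 -0.37]
ydir [-0.001  0.    -1.   ] yaw x -45.36
```

View pics/w20.png

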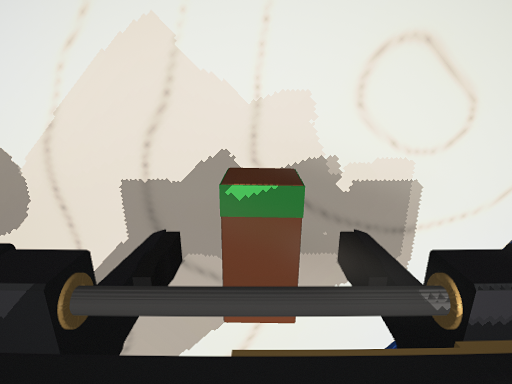

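```bash
python3 -m inch '0 0 0 0;0 0 0 0;0 0 0 0;0 0 0 0;0 0 0 0;0 0 0 0;0 0 0 0;0 0 0 0;0 0 0 0' -1 45; python3 -m inch '0 -5 0 0;0 -15 0 0;0 -30 0 0;0 -50 0 0;0 -75 0 0;0 -95 0 0;0 -106 0 0;0 -106 0 0'; python3 go.py .5943 .2133 .12 98.6; python3 - <<'E'
from h import *
snap('wrist','w21.png')
E
```

```text
clock: 41.45
tool_pos: [0.4895, -0.0735, 0.0142]
eef_rot: [-0.652, 0.272, -0.273, 0.653]
contact_force: [0.8, -0.1, 2.2]
opening: 0.448
clock: 42.25
tool_pos: [0.4898, -0.0734, 0.1215]
eef_rot: [-0.652, 0.271, -0.273, 0.653]
contact_force: [-0.2, 1.2, -3.2]
opening: 0.449
t 42.25 pos [489.8 -73.4 121.5] F [-0.2  1.2 -3.2] open 0.449 q [-0.06  0.71  0.19  2.06 -0.33  0.4  -0.4 ]
ydir [ 0.003 -0.    -1.   ] yaw x -45.31
shift [-130.3    1.7  275.9]
spin -143.91 or other 36.09  q7 -0.4
```

View pics/w21.png

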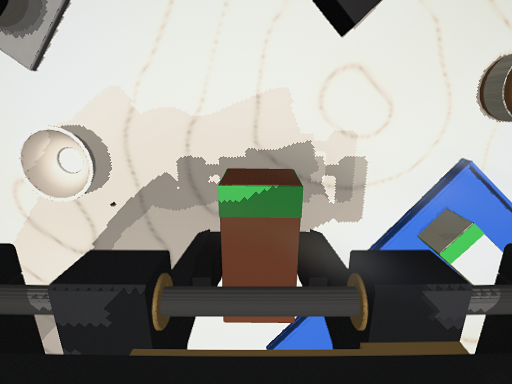

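```bash
python3 -m inch '-8 0 15 -5; -22 0 45 -12; -36 0 75 -20; -50 0 107 -28; -65 0 138 -36; -80 0 170 -44; -95 0 202 -52; -110 0 234 -60; -122 0 260 -68; -130 0 276 -76'; python3 -m inch '0 0 0 -8; 0 0 0 -16; 0 0 0 -24; 0 0 0 -32; 0 0 0 -40; 0 0 0 -48; 0 0 0 -56; 0 0 0 -64; 0 0 0 -68; 0 0 0 -68';  python3 go.py .5943 .2133 .0245 98.6
```

```text
clock: 43.3
tool_pos: [0.5931, 0.2182, 0.1186]
eef_rot: [-0.68, -0.191, 0.192, 0.682]
contact_force: [0.5, -0.5, -2.4]
opening: 0.446
clock: 44.3
tool_pos: [0.5928, 0.2141, 0.1187]
eef_rot: [-0.459, -0.537, 0.538, 0.461]
contact_force: [0.0, 0.6, -2.7]
opening: 0.45
t 44.3 pos [592.8 214.1 118.7] F [ 0.   0.6 -2.7] open 0.45 q [-0.21  0.85 -0.39  1.63  0.43  0.75  0.93]
ydir [-0.003  0.001 -1.   ] yaw x 98.88
shift [-1.1 94.2 -1.6]
spin 0.28 or other -179.72  q7 0.93
```

```bash
python3 -m inch '-1 30 -2 0; -1 60 -2 0; -1 80 -2 0; -1 90 -2 0;-1 93 -2 0; -1 94 -2 0;-1 94 -2 0'; python3 go.py .5731 .2101 .0245 98.6; python3 - <<'E'
from h import *
snap('wrist','w22.png')
E
```

```text
clock: 45.0
tool_pos: [0.5967, 0.213, 0.027]
eef_rot: [0.461, 0.537, -0.536, -0.461]
contact_force: [0.4, -0.0, -2.6]
opening: 0.445
t 45.0 pos [596.7 213.   27. ] F [ 0.4 -0.  -2.6] open 0.445 q [-0.24  0.98 -0.32  1.66  0.5   0.58  0.87]
ydir [ 0.001  0.001 -1.   ] yaw x 98.69
shift [ 0.7  2.5 23.8]
spin 0.09 or other -179.91  q7 0.87
```

View pics/w22.png

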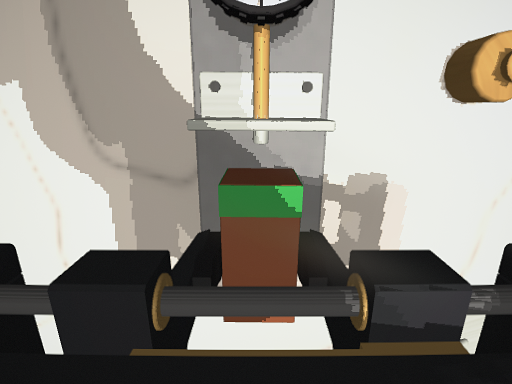

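Brown is centred on the plunger (plunger at column 261, prism columns 220–302). I'll push.

```bash
python3 -m inch '0 2 5 0; 0 2.5 10 0; 0 2.5 15 0; 0 2.5 19 0; 0 2.5 22 0; 0 2.5 24 0; 0 2.5 25 0;0 2.5 25 0'; python3 -m inch '0 0 1 0; 0 0 2 0; 0 0 2 0; 0 0 2 0';  python3 -m inch '0 0 1 0; 0 0 2 0; 0 0 2 0'
```

```text
clock: 45.85
tool_pos: [0.5726, 0.2089, 0.024]
eef_rot: [0.461, 0.537, -0.536, -0.46]
contact_force: [3.5, 0.1, -2.2]
opening: 0.45
clock: 46.25
tool_pos: [0.5725, 0.2089, 0.0243]
eef_rot: [0.462, 0.538, -0.534, -0.46]
contact_force: [8.2, 1.1, -3.0]
opening: 0.448
clock: 46.55
tool_pos: [0.5726, 0.209, 0.0246]
eef_rot: [0.463, 0.539, -0.533, -0.459]
contact_force: [12.0, 0.8, -4.8]
opening: 0.446
```

```bash
python3 -m inch '0 0 0 0;0 0 0 0;0 0 0 0;0 0 0 0;0 0 0 0;0 0 0 0;0 0 0 0;0 0 0 0;0 0 0 0;0 0 0 0'; python3 - <<'E'
from h import *
a=snap('scene')['frame'][190:310,250:370,::-1]; b=snap('wrist')['frame'][:,:,::-1]
cv2.imwrite('pics/c23.png',np.hstack([cv2.resize(a,(384,384),interpolation=cv2.INTER_CUBIC),cv2.resize(b,(416,384))]))
E
```

```text
clock: 47.55
tool_pos: [0.5726, 0.2089, 0.0246]
eef_rot: [0.463, 0.539, -0.533, -0.459]
contact_force: [11.4, 0.8, -4.6]
opening: 0.448
```

View pics/c23.png

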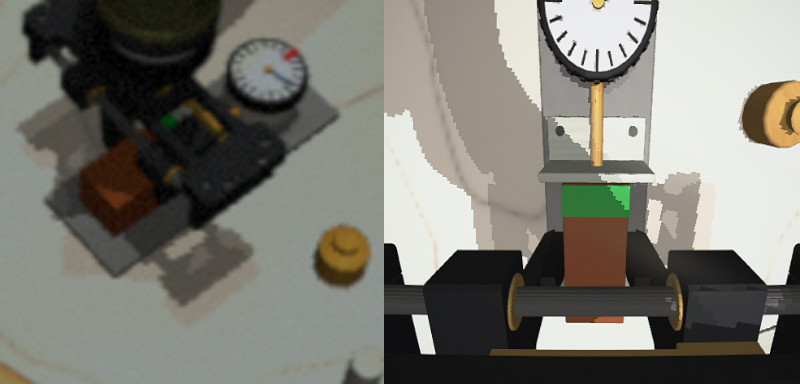

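Flush, needle swung. Turn end for end.

```bash
python3 -m inch '0 0 -8 0; 0 0 -18 0; 0 0 -30 0; 0 -10 -30 0; 0 -30 -30 0; 0 -60 -30 0; 0 -80 -30 8; 0 -80 -30 16; 0 -80 -30 24;0 -80 -30 32'; python3 -m inch '0 0 0 8; 0 0 0 16;0 0 0 24;0 0 0 32;0 0 0 40;0 0 0 48;0 0 0 56;0 0 0 64;0 0 0 72;0 0 0 80'; python3 -m inch '0 0 0 8; 0 0 0 16;0 0 0 24;0 0 0 32;0 0 0 40;0 0 0 48;0 0 0 56;0 0 0 64;0 0 0 68;0 0 0 68'; python3 go.py .5968 .213 .0245 -81.4
```

```text
clock: 48.65
tool_pos: [0.595, 0.2125, 0.104]
eef_rot: [-0.591, -0.386, 0.388, 0.592]
contact_force: [-0.1, -0.6, -2.2]
opening: 0.449
clock: 49.65
tool_pos: [0.5947, 0.2131, 0.1036]
eef_rot: [-0.702, 0.085, -0.083, 0.702]
contact_force: [0.2, 0.6, -2.4]
opening: 0.451
clock: 50.65
tool_pos: [0.5949, 0.2134, 0.1033]
eef_rot: [0.537, -0.462, 0.459, -0.536]
contact_force: [-0.6, 0.7, -2.3]
opening: 0.45
t 50.65 pos [594.9 213.4 103.3] F [-0.6  0.7 -2.3] open 0.45 q [-0.66  0.91  0.47  1.66 -0.58  0.72 -1.32]
ydir [-0.004  0.001 -1.   ] yaw x -81.32
shift [ 0.8 78.8  2.1]
spin 0.08 or other -179.92  q7 -1.32
```

```bash
python3 -m inch '0 20 1 0; 0 45 2 0; 0 65 2 0; 0 75 2 0; 0 77 2 0; 0 77 2 0; 0 77 2 0'; python3 go.py .5731 .2101 .0245 -81.4; python3 - <<'E'
from h import *
snap('wrist','w24.png')
E
```

```text
clock: 51.35
tool_pos: [0.5998, 0.2131, 0.0277]
eef_rot: [-0.536, 0.46, -0.461, 0.537]
contact_force: [0.8, -0.8, -2.3]
opening: 0.448
t 51.35 pos [599.8 213.1  27.7] F [ 0.8 -0.8 -2.3] open 0.448 q [-0.62  1.01  0.4   1.67 -0.64  0.59 -1.27]
ydir [ 0.002  0.001 -1.   ] yaw x -81.31
shift [ -1.1   3.2 -26.8]
spin 0.09 or other -179.91  q7 -1.27
```

View pics/w24.png

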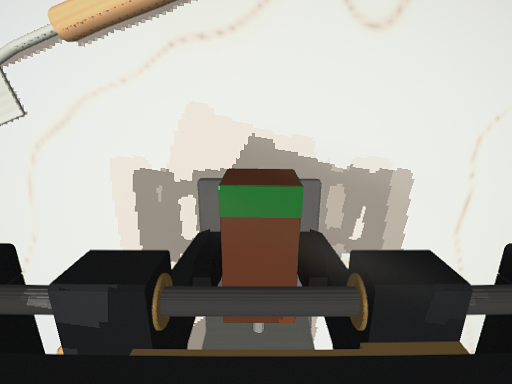

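```bash
python3 -m inch '-1 2 -6 0; -1 3 -12 0; -1 3 -17 0; -1 3 -21 0; -1 3 -24 0; -1 3 -26 0; -1 3 -27 0; -1 3 -28 0;-1 3 -28 0'; python3 -m inch '0 0 -1 0; 0 0 -2 0; 0 0 -2 0; 0 0 -2 0'; python3 -m inch '0 0 -1 0; 0 0 -2 0; 0 0 -2 0'; python3 -m inch '0 0 0 0;0 0 0 0;0 0 0 0;0 0 0 0;0 0 0 0;0 0 0 0;0 0 0 0;0 0 0 0;0 0 0 0;0 0 0 0'; python3 go.py .5961 .2138 .1345;  python3 loc.py scene,top prism_black,black_green_end,black_plain_end;python3 - <<'E'
from h import *
a=snap('scene')['frame'][190:310,250:370,::-1]; b=snap('wrist')['frame'][:,:,::-1]
cv2.imwrite('pics/c25.png',np.hstack([cv2.resize(a,(384,384),interpolation=cv2.INTER_CUBIC),cv2.resize(b,(416,384))]))
E
```

```text
clock: 52.3
tool_pos: [0.5741, 0.2104, 0.0243]
eef_rot: [-0.535, 0.459, -0.462, 0.538]
contact_force: [6.5, 1.4, -4.9]
opening: 0.449
clock: 52.7
tool_pos: [0.5741, 0.2104, 0.0245]
eef_rot: [-0.534, 0.458, -0.463, 0.539]
contact_force: [9.2, 2.2, -6.6]
opening: 0.45
clock: 53.0
tool_pos: [0.5742, 0.2104, 0.0249]
eef_rot: [-0.533, 0.457, -0.464, 0.54]
contact_force: [11.7, 2.6, -8.6]
opening: 0.447
clock: 54.0
tool_pos: [0.5742, 0.2104, 0.0249]
eef_rot: [-0.533, 0.457, -0.464, 0.54]
contact_force: [11.8, 2.4, -8.1]
opening: 0.446
t 54.0 pos [574.2 210.4  24.9] F [11.8  2.4 -8.1] open 0.446 q [-0.63  0.99  0.36  1.76 -0.66  0.5  -1.25]
ydir [ 0.014  0.002 -1.   ] yaw x -81.3
shift [  -0.  -109.3   23.7]
scene prism_black 0.64 [196.3 210.3] [675.  -11.8]
scene black_green_end 0.86 [202.9 195. ] [715.6 -12.2]
scene black_green_end 0.25 [322.  270.8] [708.1 338.1]
scene black_plain_end 0.72 [190.2 227.1] [631.2  -8.2]
top prism_black 0.85 [150.7 301.9] [671.9 -16.7]
top prism_black 0.39 [188.3 206.2] [576.  213.7]
top black_green_end 0.73 [137.1 303.6] [706.6 -21.1]
top black_plain_end 0.82 [163.7 298.6] [639.2  -8.4]
54.4
```

View pics/c25.png

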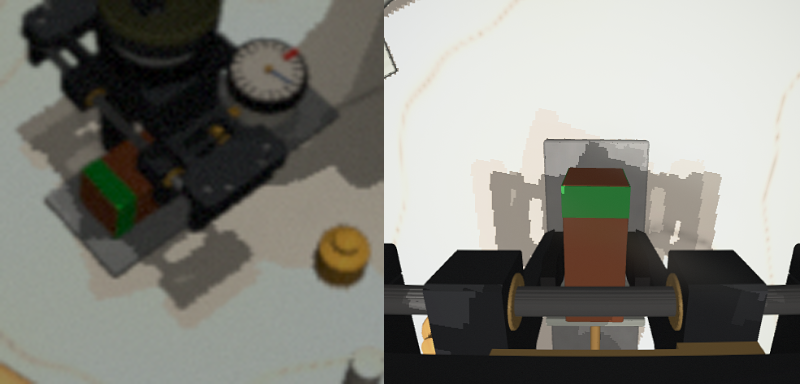

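```bash
python3 -m inch '0 0 10 0; 0 0 20 0; 0 0 30 0; 0 -15 30 0; 0 -45 30 0; 0 -80 30 0; 0 -115 30 0; 0 -120 30 0; 0 -120 30 0'; python3 go.py .507 -.270 .145 4.5
```

```text
clock: 55.4
tool_pos: [0.5965, 0.2135, 0.1448]
eef_rot: [-0.536, 0.461, -0.461, 0.537]
contact_force: [0.1, -0.9, -2.8]
opening: 0.45
t 55.4 pos [596.5 213.5 144.8] F [ 0.1 -0.9 -2.8] open 0.45 q [-0.68  0.86  0.51  1.63 -0.55  0.79 -1.35]
ydir [ 0.001  0.001 -1.   ] yaw x -81.32
shift [ 464.5   -0.7 -161.4]
spin -85.82 or other 94.18  q7 -1.35
```

```bash
python3 -m inch '20 0 -7 -6; 62 0 -21 -14; 104 0 -36 -22; 148 0 -51 -30; 192 0 -67 -38; 236 0 -82 -46; 280 0 -97 -54; 325 0 -113 -62; 370 0 -128 -70; 410 0 -142 -78'; python3 -m inch '0 0 0 0;0 0 0 0'; python3 go.py .507 -.270 .05 4.5
```

```text
clock: 56.4
tool_pos: [0.5159, -0.2148, 0.1419]
eef_rot: [-0.706, 0.02, -0.017, 0.707]
contact_force: [0.7, 0.3, -2.1]
opening: 0.451
clock: 56.6
tool_pos: [0.5162, -0.214, 0.142]
eef_rot: [-0.706, 0.023, -0.021, 0.707]
contact_force: [-0.3, 0.8, -2.9]
opening: 0.452
t 56.6 pos [ 516.2 -214.   142. ] F [-0.3  0.8 -2.9] open 0.452 q [ 0.31  0.72  0.01  1.85 -0.01  0.58  0.26]
ydir [-0.004  0.002 -1.   ] yaw x -3.56
shift [ -5.4  92.  -56.6]
spin -8.06 or other 171.94  q7 0.26
```

```bash
python3 -m inch '-2 0 -20 -4; -4 0 -40 -8; -5 0 -56 -8; -5 30 -56 -8; -5 60 -56 -8; -5 80 -56 -8; -5 92 -56 -8; -5 92 -56 -8'; python3 go.py .507 -.268 .02 4.5; python3 - <<'E'
from h import *
a=snap('top')['frame'][140:300,330:490,::-1]; b=snap('wrist')['frame'][:,:,::-1]
cv2.imwrite('pics/c26.png',np.hstack([cv2.resize(a,(384,384),interpolation=cv2.INTER_CUBIC),cv2.resize(b,(416,384))]))
E
```

```text
clock: 57.4
tool_pos: [0.5094, -0.2671, 0.0498]
eef_rot: [-0.706, -0.028, 0.03, 0.707]
contact_force: [-0.6, 0.3, -2.2]
opening: 0.447
t 57.4 pos [ 509.4 -267.1   49.8] F [-0.6  0.3 -2.2] open 0.447 q [ 0.42  0.88 -0.04  1.84  0.07  0.42  0.42]
ydir [-0.003  0.002 -1.   ] yaw x 4.71
shift [-2.4 29.9 -0.8]
spin 0.21 or other -179.79  q7 0.42
```

View pics/c26.png

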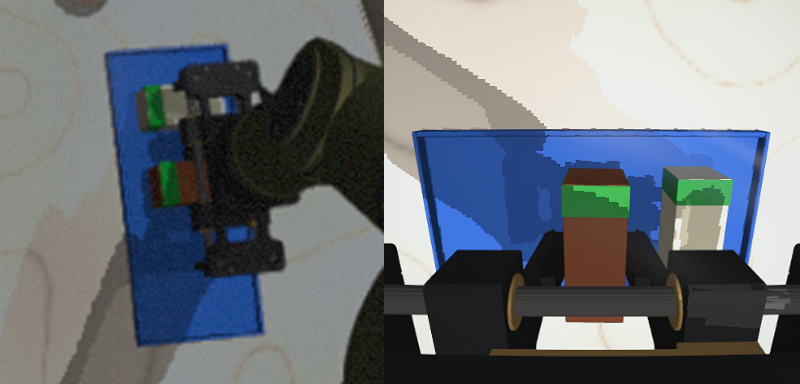

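```bash
python3 -m inch '-3 0 0 0; -7 5 0 0; -7 15 0 0; -7 22 0 0; -7 27 0 0; -7 29 0 0; -7 29 0 0'; python3 -m inch '0 0 0 0; 0 0 0 0; 0 0 0 0; 0 0 0 0; 0 0 0 0' 0.3; python3 -m inch '0 -15 0 0; 0 -40 0 0; 0 -75 0 0; 0 -110 0 0; 0 -150 0 0;0 -170 0 0;0 -170 0 0' 1;  python3 loc.py wrist,top prism_white,prism_brown; python3 - <<'E'
from h import *
a=snap('top')['frame'][140:300,330:490,::-1]; b=snap('wrist')['frame'][:,:,::-1]
cv2.imwrite('pics/c27.png',np.hstack([cv2.resize(a,(384,384),interpolation=cv2.INTER_CUBIC),cv2.resize(b,(416,384))]))
E
python3 go.py .672 -.015 .18 82
```

```text
clock: 58.2
tool_pos: [0.5031, -0.2692, 0.0221]
eef_rot: [-0.706, -0.029, 0.029, 0.707]
contact_force: [0.5, 0.6, -2.5]
opening: 0.447
clock: 58.7
tool_pos: [0.5034, -0.2694, 0.0228]
eef_rot: [0.707, 0.029, -0.029, -0.706]
contact_force: [-0.0, 0.5, -0.4]
opening: 0.65
clock: 59.4
tool_pos: [0.5052, -0.2704, 0.1969]
eef_rot: [0.708, 0.031, -0.026, -0.705]
contact_force: [0.1, 0.1, 0.9]
opening: 1.001
wrist prism_white 0.89 [175.2 331.8] [ 593.  -266.3]
wrist prism_brown 0.89 [173.5 255.9] [ 502.2 -271.6]
top prism_white 0.86 [185.2 405.4] [ 589.  -269.8]
top prism_white 0.49 [226.3 157.8] [482.5 326.9]
top prism_brown 0.71 [135.1 301.3] [711.7 -15.5]
top prism_brown 0.6 [219.3 407. ] [ 505.5 -270. ]
59.7
t 59.8 pos [ 502.7 -269.1  191.6] F [0.2 0.2 0. ] open 1.002 q [ 0.44  0.66 -0.05  1.77  0.05  0.71  0.45]
ydir [-0.002  0.001 -1.   ] yaw x 4.69
shift [189.5  11.5 239.4]
spin -77.31 or other 102.69  q7 0.45
```

View pics/c27.png

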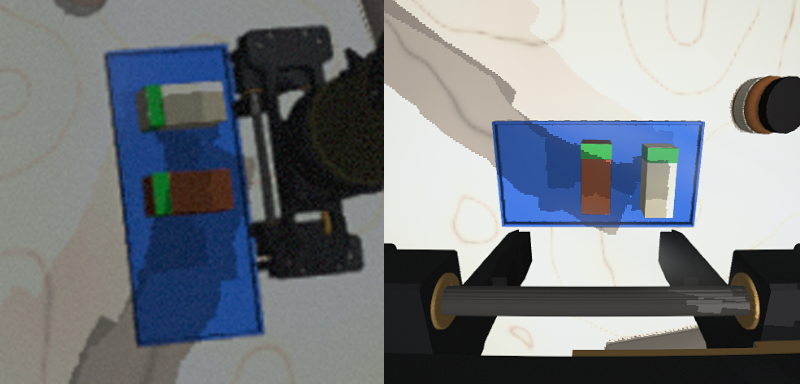

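```bash
python3 -m inch '10 0 13 -5; 30 0 38 -12; 53 0 67 -20; 76 0 96 -28; 99 0 125 -36; 122 0 154 -44; 145 0 183 -52; 165 0 208 -60; 180 0 228 -68; 189 0 239 -76'; python3 -m inch '0 0 0 -1; 0 0 0 -1; 0 0 0 -1'; python3 loc.py wrist prism_black,black_green_end,black_plain_end; python3 - <<'E'
from h import *
snap('wrist','w28.png')
E
python3 go.py .672 -.015 .014 82
```

```text
clock: 60.8
tool_pos: [0.6727, -0.0124, 0.1918]
eef_rot: [-0.536, -0.46, 0.46, 0.538]
contact_force: [0.3, 0.1, 0.8]
opening: 0.997
clock: 61.1
tool_pos: [0.6714, -0.0176, 0.1922]
eef_rot: [0.536, 0.461, -0.462, -0.536]
contact_force: [0.7, 0.3, 1.3]
opening: 1.002
wrist prism_black 0.8 [174.4 267.1] [673.3  -8.6]
wrist black_green_end 0.58 [209.4 269.8] [717.  -11.5]
wrist black_plain_end 0.56 [144.8 259.5] [637.7 -12.3]
61.3
t 61.35 pos [671.9 -16.4 192.8] F [-0.5 -0.7 -0.1] open 1.001 q [ 0.16  0.81 -0.4   1.44  0.35  0.97  1.1 ]
ydir [-0. -0. -1.] yaw x 81.6
shift [1.500e+00 1.788e+02 1.000e-01]
spin -0.4 or other 179.6  q7 1.1
```

View pics/w28.png

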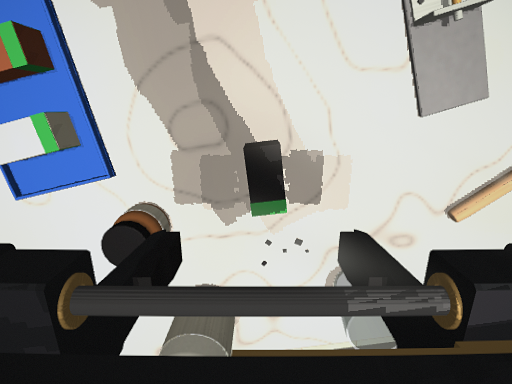

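```bash
python3 - <<'E'
from h import *
s=snap('wrist')
P=[atz(s,(r_,c),.04)[:2]*1000 for c,r_ in [(252,216),(287,213),(245,143),(280,141)]]
print(np.round(P,1),np.mean(P,0))
for a,b in[(2,0),(3,1)]: d=P[b]-P[a]; print(np.hypot(*d),np.degrees(np.arctan2(d[1],d[0])))
d=P[1]-P[0]; print(np.hypot(*d),np.degrees(np.arctan2(d[1],d[0])))
E
python3 go.py .6735 -.0115 .014 86.5
```

```text
[[715.8 -31.2]
 [718.    9.3]
 [631.9 -25.8]
 [635.3  11.6]] [675.24462769  -9.01786002]
84.01522975631435 -3.642730980883348
82.75591477005818 -1.598828755101859
40.56277315604667 86.85015573482329
t 61.4 pos [672.  -16.2 192.8] F [ 0.5 -0.9  0.4] open 0.999 q [ 0.16  0.81 -0.4   1.44  0.35  0.97  1.1 ]
ydir [ 0. -0. -1.] yaw x 81.62
shift [  4.9 178.8  -0.8]
spin -4.88 or other 175.12  q7 1.1
```

```bash
python3 -m inch '6 20 -1.6 -5.2;6 55 -1.6 -5.2; 6 90 -1.6 -5.2;6 125 -1.6 -5.2;6 155 -1.6 -5.2;6 170 -1.6 -5.2;6 179 -1.6 -5.2;6 179 -1.6 -5.2'; python3 - <<'E'
from h import *
snap('wrist','w29.png')
E
```

```text
clock: 62.2
tool_pos: [0.6744, -0.01, 0.0133]
eef_rot: [-0.513, -0.486, 0.486, 0.514]
contact_force: [-0.5, -0.2, 0.6]
opening: 1.004
```

View pics/w29.png

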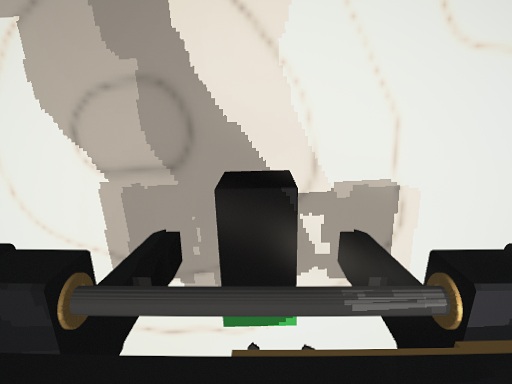

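```bash
python3 -m inch '0 0 0 0;0 0 0 0;0 0 0 0;0 0 0 0;0 0 0 0;0 0 0 0;0 0 0 0;0 0 0 0;0 0 0 0' -1 45; python3 -m inch '0 -5 0 0;0 -15 0 0;0 -30 0 0;0 -50 0 0;0 -75 0 0;0 -95 0 0;0 -106 0 0;0 -106 0 0'; python3 go.py .597 .2133 .12 -81.4
```

```text
clock: 63.15
tool_pos: [0.6745, -0.0103, 0.0137]
eef_rot: [0.513, 0.486, -0.486, -0.513]
contact_force: [-0.8, -0.5, 1.1]
opening: 0.451
clock: 63.95
tool_pos: [0.6759, -0.0098, 0.1221]
eef_rot: [0.514, 0.487, -0.485, -0.513]
contact_force: [0.4, 0.8, -2.6]
opening: 0.448
t 63.95 pos [675.9  -9.8 122.1] F [ 0.4  0.8 -2.6] open 0.448 q [ 0.14  0.9  -0.39  1.48  0.41  0.84  1.13]
ydir [ 0.004  0.    -1.   ] yaw x 86.87
shift [218.4   1.9  91. ]
spin 168.27 or other -11.73  q7 1.13
```

```bash
python3 -m inch '10 0 4 6; 32 0 13 14; 56 0 23 22; 82 0 34 30; 108 0 45 38; 134 0 56 46; 160 0 67 54; 185 0 77 62; 206 0 86 70; 218 0 91 78'; python3 -m inch '0 0 0 8; 0 0 0 16; 0 0 0 24; 0 0 0 32; 0 0 0 40; 0 0 0 48; 0 0 0 56; 0 0 0 64; 0 0 0 72; 0 0 0 80';  python3 -m inch '0 0 0 8; 0 0 0 10; 0 0 0 10'; python3 go.py .5968 .2133 .0265 -81.4
```

```text
clock: 64.95
tool_pos: [0.5935, 0.2158, 0.1186]
eef_rot: [-0.705, -0.053, 0.055, 0.706]
contact_force: [-0.5, 0.3, -2.5]
opening: 0.452
clock: 65.95
tool_pos: [0.5946, 0.2128, 0.1186]
eef_rot: [0.575, -0.413, 0.412, -0.574]
contact_force: [-0.7, 0.4, -2.8]
opening: 0.445
clock: 66.25
tool_pos: [0.5949, 0.2127, 0.1188]
eef_rot: [0.538, -0.459, 0.459, -0.537]
contact_force: [0.0, -0.0, -2.5]
opening: 0.449
t 66.25 pos [594.9 212.7 118.8] F [ 0.  -0.  -2.5] open 0.449 q [-0.66  0.88  0.46  1.65 -0.54  0.74 -1.35]
ydir [-0.001 -0.001 -1.   ] yaw x -80.98
shift [-0.3 92.3  2.1]
spin 0.42 or other -179.58  q7 -1.35
```

```bash
python3 -m inch '0 30 3 0.4; 0 60 3 0.4; 0 80 3 0.4; 0 90 3 0.4; 0 92 3 0.4; 0 92 3 0.4; 0 92 3 0.4'; python3 go.py .5731 .2101 .0245 -81.4; python3 - <<'E'
from h import *
a=snap('scene')['frame'][190:310,250:370,::-1]; b=snap('wrist')['frame'][:,:,::-1]
cv2.imwrite('pics/c30.png',np.hstack([cv2.resize(a,(384,384),interpolation=cv2.INTER_CUBIC),cv2.resize(b,(416,384))]))
E
```

```text
clock: 66.95
tool_pos: [0.5995, 0.2132, 0.0288]
eef_rot: [-0.535, 0.461, -0.462, 0.536]
contact_force: [1.1, 0.0, -2.9]
opening: 0.448
t 66.95 pos [599.5 213.2  28.8] F [ 1.1  0.  -2.9] open 0.448 q [-0.61  1.01  0.38  1.67 -0.6   0.58 -1.3 ]
ydir [ 0.002  0.001 -1.   ] yaw x -81.49
shift [ -0.8   4.3 -26.6]
spin -0.09 or other 179.91  q7 -1.3
```

View pics/c30.png

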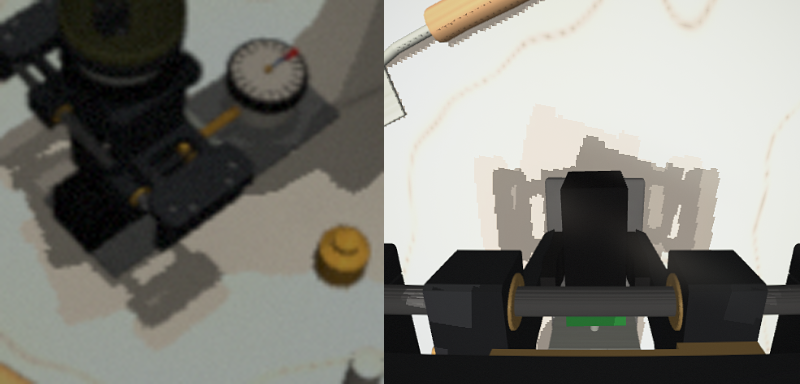

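Green end faces the plunger (at 595,328), aligned; push.

```bash
python3 -m inch '-1 3 -6 0; -1 4 -12 0; -1 4 -17 0; -1 4 -21 0; -1 4 -24 0; -1 4 -26 0; -1 4 -27 0; -1 4 -28 0;-1 4 -28 0'; python3 -m inch '0 0 -1 0; 0 0 -2 0; 0 0 -2 0; 0 0 -2 0'; python3 -m inch '0 0 -1 0; 0 0 -2 0; 0 0 -2 0'; python3 -m inch '0 0 0 0;0 0 0 0;0 0 0 0;0 0 0 0'
```

```text
clock: 67.95
tool_pos: [0.5755, 0.2109, 0.0245]
eef_rot: [-0.533, 0.459, -0.464, 0.538]
contact_force: [8.5, 1.7, -6.9]
opening: 0.449
clock: 68.35
tool_pos: [0.5755, 0.2108, 0.0249]
eef_rot: [-0.532, 0.459, -0.465, 0.539]
contact_force: [11.7, 2.3, -8.9]
opening: 0.448
clock: 68.65
tool_pos: [0.5756, 0.2108, 0.0252]
eef_rot: [-0.531, 0.458, -0.466, 0.54]
contact_force: [13.5, 3.1, -10.0]
opening: 0.453
clock: 69.05
tool_pos: [0.5755, 0.2108, 0.0252]
eef_rot: [-0.531, 0.458, -0.466, 0.54]
contact_force: [13.9, 2.8, -9.7]
opening: 0.448
```

```bash
python3 -m inch '0 0 0 0;0 0 0 0;0 0 0 0;0 0 0 0;0 0 0 0;0 0 0 0;0 0 0 0;0 0 0 0'; python3 - <<'E'
from h import *
a=snap('scene')['frame'][190:310,250:370,::-1]; b=snap('wrist')['frame'][:,:,::-1]
cv2.imwrite('pics/c31.png',np.hstack([cv2.resize(a,(384,384),interpolation=cv2.INTER_CUBIC),cv2.resize(b,(416,384))]))
E
```

```text
clock: 69.85
tool_pos: [0.5755, 0.2108, 0.0252]
eef_rot: [-0.531, 0.458, -0.466, 0.54]
contact_force: [13.1, 4.3, -10.2]
opening: 0.451
```

View pics/c31.png

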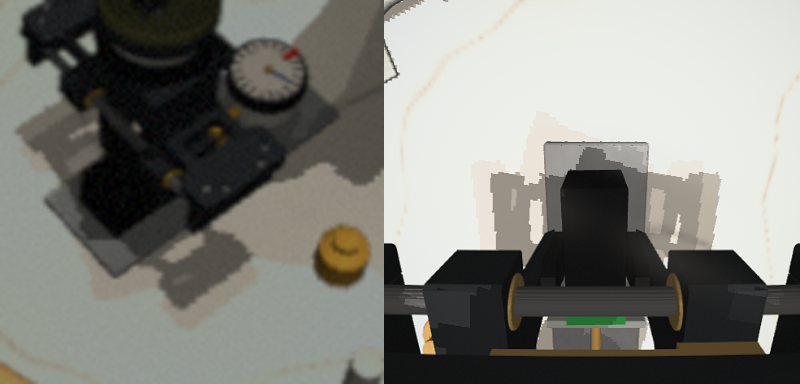

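```bash
python3 -m inch '0 0 8 0; 0 0 18 0; 0 0 30 0; 0 -10 30 0; 0 -30 30 0; 0 -60 30 0; 0 -80 30 -8; 0 -80 30 -16; 0 -80 30 -24;0 -80 30 -32'; python3 -m inch '0 0 0 -8; 0 0 0 -16;0 0 0 -24;0 0 0 -32;0 0 0 -40;0 0 0 -48;0 0 0 -56;0 0 0 -64;0 0 0 -72;0 0 0 -80'; python3 -m inch '0 0 0 -8; 0 0 0 -16;0 0 0 -24;0 0 0 -32;0 0 0 -40;0 0 0 -48;0 0 0 -56;0 0 0 -64;0 0 0 -68;0 0 0 -68'; python3 go.py .5968 .2138 .0265 98.6
```

```text
clock: 70.95
tool_pos: [0.5949, 0.2133, 0.1044]
eef_rot: [0.643, -0.295, 0.294, -0.643]
contact_force: [0.1, -0.3, -2.7]
opening: 0.452
clock: 71.95
tool_pos: [0.595, 0.2126, 0.104]
eef_rot: [0.682, 0.187, -0.189, -0.681]
contact_force: [0.4, -0.4, -2.8]
opening: 0.45
clock: 72.95
tool_pos: [0.5954, 0.2123, 0.1037]
eef_rot: [-0.462, -0.535, 0.537, 0.461]
contact_force: [0.6, -1.0, -2.5]
opening: 0.449
t 72.95 pos [595.4 212.3 103.7] F [ 0.6 -1.  -2.5] open 0.449 q [-0.2   0.88 -0.4   1.63  0.47  0.73  0.89]
ydir [-0.001 -0.002 -1.   ] yaw x 98.5
shift [ 1.4 77.2 -1.8]
spin -0.1 or other 179.9  q7 0.89
```

```bash
python3 -m inch '0.5 20 -1 0; 0.5 45 -2 0; 0.5 65 -2 0; 0.5 75 -2 0; 0.5 77 -2 0; 0.5 77 -2 0; 0.5 77 -2 0'; python3 go.py .5731 .2101 .0245 98.6; python3 - <<'E'
from h import *
snap('wrist','w32.png')
E
```

```text
clock: 73.65
tool_pos: [0.599, 0.2149, 0.0278]
eef_rot: [0.462, 0.536, -0.535, -0.461]
contact_force: [-0.1, -0.2, -2.5]
opening: 0.45
t 73.65 pos [599.  214.9  27.8] F [-0.1 -0.2 -2.5] open 0.45 q [-0.23  0.99 -0.35  1.65  0.52  0.6   0.85]
ydir [ 0.002  0.001 -1.   ] yaw x 98.46
shift [-1.   3.3 26.3]
spin -0.14 or other 179.86  q7 0.85
```

View pics/w32.png

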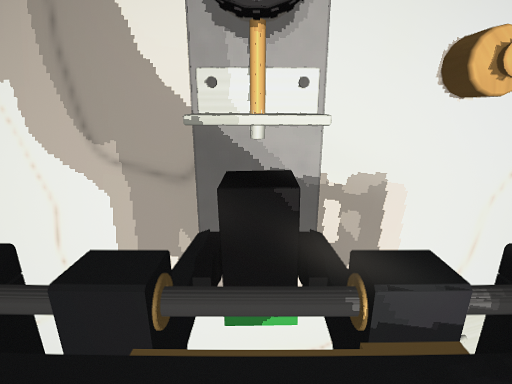

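```bash
python3 -m inch '-1 3 6 0; -1 3 12 0; -1 3 17 0; -1 3 21 0; -1 3 24 0; -1 3 26 0; -1 3 27 0; -1 3 27 0'; python3 -m inch '0 0 1 0; 0 0 2 0; 0 0 2 0; 0 0 2 0'; python3 -m inch '0 0 1 0; 0 0 2 0; 0 0 2 0';python3 -m inch '0 0 1 0; 0 0 2 0; 0 0 2 0'
```

```text
clock: 74.5
tool_pos: [0.5727, 0.2097, 0.0239]
eef_rot: [0.462, 0.536, -0.535, -0.461]
contact_force: [2.7, -0.7, -3.1]
opening: 0.449
clock: 74.9
tool_pos: [0.5714, 0.2095, 0.024]
eef_rot: [0.462, 0.536, -0.535, -0.461]
contact_force: [5.1, 0.2, -2.9]
opening: 0.449
clock: 75.2
tool_pos: [0.5713, 0.2095, 0.0243]
eef_rot: [0.463, 0.537, -0.533, -0.461]
contact_force: [9.1, 1.3, -5.8]
opening: 0.454
clock: 75.5
tool_pos: [0.5713, 0.2095, 0.0246]
eef_rot: [0.464, 0.538, -0.532, -0.46]
contact_force: [10.8, 0.7, -6.4]
opening: 0.449
```

```bash
python3 -m inch '0 0 0 0;0 0 0 0;0 0 0 0;0 0 0 0;0 0 0 0;0 0 0 0;0 0 0 0;0 0 0 0;0 0 0 0;0 0 0 0'; python3 - <<'E'
from h import *
a=snap('scene')['frame'][190:310,250:370,::-1]; b=snap('wrist')['frame'][:,:,::-1]
cv2.imwrite('pics/c33.png',np.hstack([cv2.resize(a,(384,384),interpolation=cv2.INTER_CUBIC),cv2.resize(b,(416,384))]))
E
```

```text
clock: 76.5
tool_pos: [0.5713, 0.2095, 0.0245]
eef_rot: [0.464, 0.538, -0.532, -0.46]
contact_force: [12.4, 0.4, -6.9]
opening: 0.45
```

View pics/c33.png

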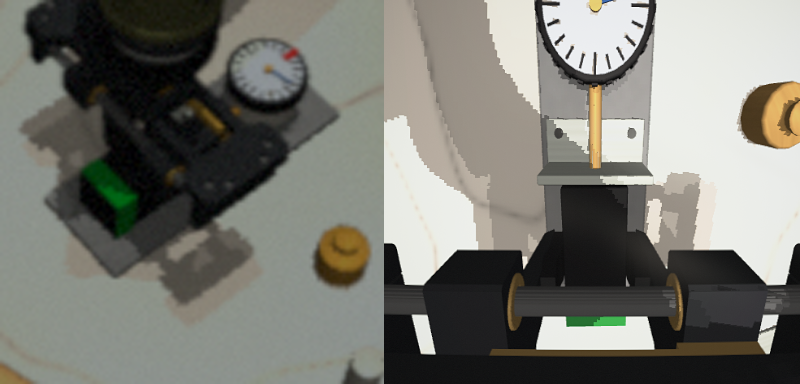

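```bash
python3 -m inch '0 0 -10 0; 0 0 -20 0; 0 0 -30 0; 0 -15 -30 0; 0 -45 -30 0; 0 -80 -30 0; 0 -115 -30 0; 0 -120 -30 0; 0 -120 -30 0'; python3 go.py .425 -.270 .145 4.5
```

```text
clock: 77.5
tool_pos: [0.5949, 0.2133, 0.1448]
eef_rot: [0.462, 0.536, -0.535, -0.461]
contact_force: [-1.3, -0.6, -2.6]
opening: 0.449
t 77.5 pos [594.9 213.3 144.8] F [-1.3 -0.6 -2.6] open 0.449 q [-0.18  0.82 -0.43  1.61  0.44  0.81  0.92]
ydir [ 0.001  0.    -1.   ] yaw x 98.51
shift [-452.8   -0.5  239.6]
spin 94.01 or other -85.99  q7 0.92
```

```bash
python3 -m inch '-16 0 8 6; -50 0 26 14; -88 0 46 22; -126 0 67 30; -165 0 87 38; -204 0 108 46; -243 0 129 54; -282 0 149 62; -320 0 169 70; -350 0 185 78'; python3 -m inch '0 0 0 0;0 0 0 0'; python3 go.py .425 -.272 .145 4.5
```

```text
clock: 78.5
tool_pos: [0.4607, -0.1625, 0.1421]
eef_rot: [-0.696, -0.121, 0.125, 0.697]
contact_force: [0.6, 0.7, -2.6]
opening: 0.449
clock: 78.7
tool_pos: [0.4624, -0.1605, 0.1424]
eef_rot: [-0.695, -0.124, 0.127, 0.696]
contact_force: [-0.2, -0.3, -2.5]
opening: 0.446
t 78.7 pos [ 462.4 -160.5  142.4] F [-0.2 -0.3 -2.5] open 0.446 q [ 0.31  0.65 -0.11  2.05  0.16  0.45  0.44]
ydir [-0.003  0.001 -1.   ] yaw x 20.43
shift [-74.   -2.5 -91.4]
spin 15.93 or other -164.07  q7 0.44
```

```bash
python3 -m inch '-15 -2 -18 4; -40 -2 -48 10; -62 -2 -77 16; -74 -2 -91 16; -74 20 -91 16; -74 50 -91 16; -74 75 -91 16; -74 90 -91 16;-74 90 -91 16'; python3 go.py .425 -.275 .02 4.5; python3 - <<'E'
from h import *
a=snap('top')['frame'][140:300,330:490,::-1]; b=snap('wrist')['frame'][:,:,::-1]
cv2.imwrite('pics/c34.png',np.hstack([cv2.resize(a,(384,384),interpolation=cv2.INTER_CUBIC),cv2.resize(b,(416,384))]))
E
```

```text
clock: 79.6
tool_pos: [0.426, -0.2685, 0.0512]
eef_rot: [-0.705, -0.028, 0.03, 0.708]
contact_force: [-0.2, -0.3, -2.5]
opening: 0.449
t 79.6 pos [ 426.  -268.5   51.2] F [-0.2 -0.3 -2.5] open 0.449 q [ 0.5   0.84 -0.04  2.05  0.12  0.26  0.43]
ydir [-0.004  0.004 -1.   ] yaw x 4.71
shift [-1.4 31.2 -6.5]
spin 0.21 or other -179.79  q7 0.43
```

View pics/c34.png

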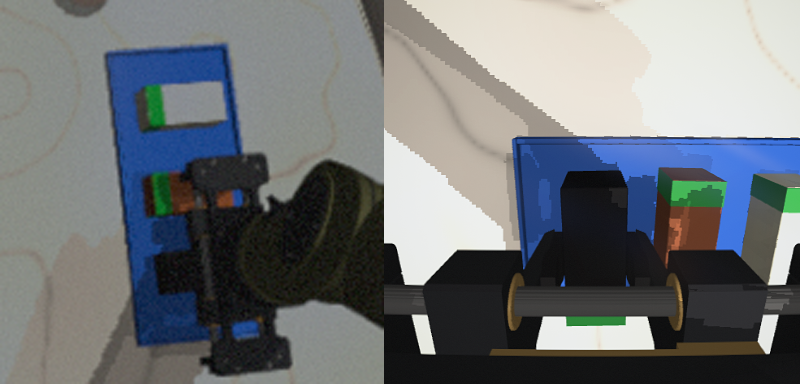

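```bash
python3 -m inch '-3 0 -2 0; -4 5 -4 0; -4 15 -5 0; -4 22 -5 0; -4 27 -5 0; -4 30 -5 0; -4 30 -5 0'; python3 go.py; python3 -m inch '0 0 0 0; 0 0 0 0; 0 0 0 0; 0 0 0 0; 0 0 0 0' 0.3; python3 -m inch '0 -15 0 0; 0 -40 0 0; 0 -75 0 0; 0 -110 0 0; 0 -150 0 0;0 -170 0 0;0 -170 0 0' 1; python3 -m inch '0 0 0 0; 0 0 30 0; 0 0 70 0; 0 0 110 0; 0 0 150 0;0 0 190 0;0 0 190 0';  python3 loc.py top,scene,wrist prism_white,prism_brown,prism_black,dish,weight,tamper,spatula,jar; python3 - <<'E'
from h import *
snap('top','t35.png');snap('scene','s35.png');snap('wrist','w35.png')
E
```

```text
clock: 80.4
tool_pos: [0.4228, -0.2765, 0.0231]
eef_rot: [-0.706, -0.027, 0.028, 0.707]
contact_force: [-0.4, -0.6, -2.4]
opening: 0.452
t 80.4 pos [ 422.8 -276.5   23.1] F [-0.4 -0.6 -2.4] open 0.452 q [ 0.51  0.89 -0.03  2.06  0.13  0.19  0.44]
ydir [-0.001  0.001 -1.   ] yaw x 4.49
clock: 80.9
tool_pos: [0.4232, -0.2769, 0.0238]
eef_rot: [0.707, 0.028, -0.028, -0.707]
contact_force: [-0.2, 0.1, -0.7]
opening: 0.649
clock: 81.6
tool_pos: [0.4246, -0.2778, 0.1965]
eef_rot: [0.708, 0.029, -0.026, -0.705]
contact_force: [0.3, 0.1, -0.8]
opening: 0.997
clock: 82.3
tool_pos: [0.4067, -0.0816, 0.1923]
eef_rot: [-0.705, -0.03, 0.033, 0.708]
contact_force: [1.3, -0.3, -0.5]
opening: 0.999
top prism_white 0.68 [184.4 406.1] [ 591.  -271.7]
top prism_white 0.35 [236.2 206.9] [461.1 208.2]
top prism_brown 0.7 [223.2 407.9] [ 496.  -271.8]
top dish 0.83 [269.6 260.6] [385.1  80.7]
top dish 0.69 [221.6 390.8] [ 502.  -235.4]
top tamper 0.6 [189.6 117.2] [573.9 439.8]
top tamper 0.56 [220.1 407.7] [ 505.9 -278.2]
top spatula 0.57 [144.4 160.1] [690.8 337.4]
top jar 0.98 [132.  363.3] [ 728.8 -17
[... 275 characters left out ...]
1.1 354.4] [483.5 320.5]
scene tamper 0.66 [333.9 352.1] [572.6 437. ]
scene tamper 0.43 [125.5 205.6] [ 574.3 -256.5]
scene spatula 0.89 [327.1 273.7] [704.2 343.6]
scene jar 0.7 [168.8 169.8] [ 722.9 -159.6]
wrist prism_white 0.81 [313.8 382.3] [ 594.1 -271.7]
wrist prism_brown 0.91 [311.  318.1] [ 504.1 -273.5]
wrist prism_brown 0.59 [287.1 257.2] [ 417.4 -241.7]
wrist prism_black 0.87 [311.5 259.6] [ 423.7 -280.4]
wrist dish 0.84 [ 19.9 248.5] [383.   78.8]
wrist dish 0.4 [311.7 383.6] [ 606.8 -283.5]
wrist tamper 0.63 [288.5 254.7] [ 414.9 -258. ]
wrist tamper 0.35 [336.5 315.4] [ 512.6 -335.2]
wrist jar 0.69 [247.4 478.3] [ 716.9 -170.6]
wrist jar 0.37 [ 18.  248.9] [383.3  80.6]
83.65
```

View pics/t35.png

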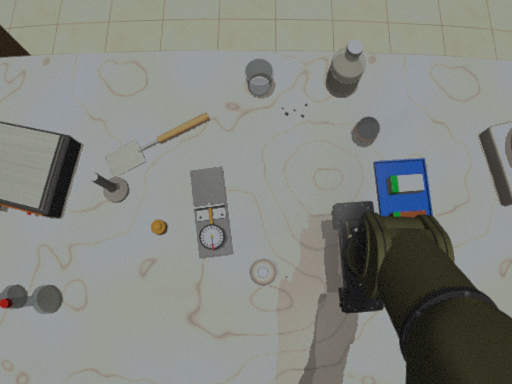

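View pics/s35.png

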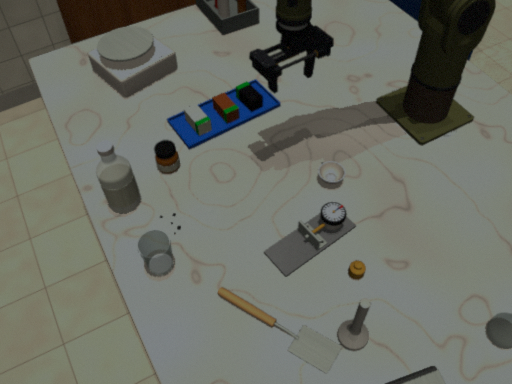

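```bash
python3 - <<'E'
a=__import__('cv2'); 
s=a.imread('pics/s35.png'); t=a.imread('pics/t35.png')
import numpy as np
a.imwrite('pics/z35.png',np.hstack([a.resize(s[70:160,160:290],(400,277),interpolation=2),a.resize(t[190:270,180:250],(316,277*1),interpolation=2)]))
E
```

```text
(no output)
```

View pics/z35.png

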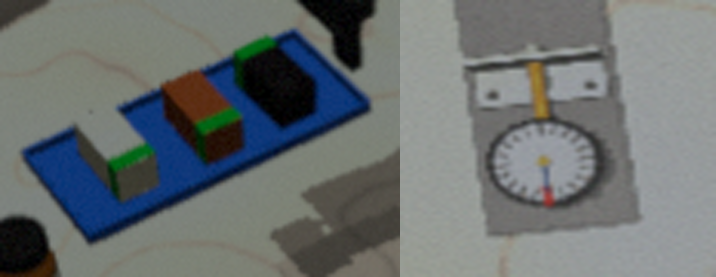

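View pics/w35.png

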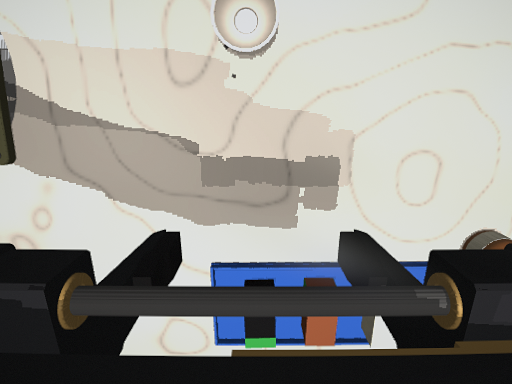

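```bash
python3 - <<'E'
from h import *
print(r.finish_job(), r.get_state()['clock'])
E
```

```text
the job is handed in; nothing more can be done
the job is handed in; nothing more can be done
```

All three prisms (white, brown, black) were checked in that order and the job is handed in. `finish_job` gave no verdict.

- **Bezel:** I turned it about 32° clockwise until the red mark sat under the needle. The first grip closed above the ring and turned nothing, so I gripped again 10 mm lower and that worked.
- **Prisms:** each was pushed green end first, then plain end. Every push stopped solidly against the bracket at 10–14 N, more than the 4 N of the plunger spring, with the needle swung over. Each push was held for a second or more.
- **Knocked prism:** the brown prism was knocked aside while I was working on the white one, so I found it again before picking it up. I saw no sign of the grip slackening.
- **Last checks:** the pictures show all three prisms flat in the tray, apart and clear of the rim, at about +84, −6 and −86 mm along it and within about 10 mm of its centre line across. The red mark is still under the needle. The dish, tamper, spatula and jar, and the weight where it was found, read within about 15 mm of their first readings, which is about the detector's scatter. The gripper is open and clear of everything.
- **Disagreements:** in the last check the networks missed the black prism in the top view, where the arm hid it, but the scene and wrist views confirmed it. A few low-confidence detections named the wrong thing, and I set them aside after comparing them with the pictures.

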